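Hold a bisque vase to the dust hood

TASK

I want to rub down the foot of the bottle vase, the tall one with the narrow neck in the wooden ware rack. First open the dust extraction: turn the damper handle on top of the duct a full quarter turn until it lies in line with the duct. Then draw that vase out of the rack, lay it over on its side and hold it up level in front of the extraction hood, its foot pointing straight at the middle of the hood's mouth about a hand's breadth (80 mm) away and clear of everything, leaving all the other things where they are; finish while still holding it there.

Things in the scene. Friction and masses are not known exactly. Their poses are not given: they have to be found in the camera images.
- damper (a joint): Damper handle on top of the duct, turning about a vertical spindle: 0 = closed (handle across the duct, pointing out of the duct's front, the side the hood's mouth faces), 1.571 = fully open at its stop (handle in line with the duct, pointing away from the hood). It grows anticlockwise seen from above. It starts somewhere from 0 to 0.3, needs about 2 N at the grip and stays where it is left
- damper_hinge (a point): Point on the damper's spindle axis at the height of the middle of the handle's grip (200 mm above the bench). Its x axis points the way that air enters the hood (square to the duct), its z axis up. The duct below is 80 mm in diameter, its top 160 mm above the bench; the damper's sleeve and collars stand up to 6 mm prouder, and the spindle boss and its quadrant rail stay within 50 mm of the axis and below 190 mm
- damper_grip (a point): Middle of the black grip of the damper handle, 75 mm from the spindle axis; the grip is a bar 58 mm long (along the handle), 14 mm wide and 24 mm tall, free on both sides and above; its x axis points from the grip to the spindle
- hood_mouth (a point): Centre of the hood's mouth, in the plane of its front frame, 155 mm above the bench. The x axis points level into the hood, z up. The mouth is an opening 210 mm wide and 180 mm tall in a collar 280 mm wide (y), 34 mm deep and 275 mm tall on the front of a grey sheet-metal box whose roof slopes down to the back, 160 mm deep in all, joined at its -y side to the duct with the damper
- vase_mid (a point): The bottle vase, unglazed pinkish clay, 160 mm tall, about 0.3 kg: this point lies on its axis 80 mm above its foot; z axis from foot to lip. Foot 46 mm wide; straight body 56 mm wide from 46 to 98 mm above the foot; shoulder; neck 24 mm wide from 122 to 148 mm; lip 32 mm wide. It balances about 65 mm above its foot. It starts upright in one of the three places of the rack, the others being taken by the jar and the tumbler, 100 mm from centre to centre
- vase_foot (a point): Centre of the vase's foot (underside); axes as vase_mid
- vase_lip (a point): Centre of the vase's lip (top), 160 mm from the foot; axes as vase_mid
- rack: Wooden ware rack fixed to the bench, 300 mm long (y) and 100 mm wide (x): bottom board 12 mm thick on which the pots stand, and above it a board (from 45 to 57 mm above the bench) with three round holes 63 mm wide, 100 mm apart along y, through which they pass; end pieces 73 mm tall. Its x axis is level, square to the row of holes and points away from the robot. Origin at the centre of its underside
- hood: The whole fixed extraction unit (grey hood box, duct, elbow going down through the bench). Origin on the bench under the damper's spindle; x points the way air enters the hood, y along the duct to the hood, whose mouth is centred 240 mm along y
- vase: The bottle vase itself, origin at its foot; axes and sizes as under vase_mid
- jar: Short unglazed jar 100 mm tall, 54 mm wide, with a wide mouth, standing in another place of the rack; leave it. Origin at the centre of its underside
- tumbler: Plain unglazed tumbler without neck, 116 mm tall, 54 mm wide at the rim, standing in another place of the rack; leave it. Origin at the centre of its underside
- rubbing_block: Black rubbing block 90 x 55 x 28 mm lying on the bench; leave it. Origin at the centre of its underside
- steel_rule: Steel rule 200 x 28 x 3 mm lying on the bench; leave it. Origin at the centre of its underside
- dust_brush: Small brush lying on the bench, about 200 mm long; leave it
- blue_pot: Blue glazed open pot, 90 mm wide and 100 mm tall, on the bench; leave it. Origin at the centre of its underside
- brown_bowl: Brown bowl, 130 mm wide and 50 mm tall, on the bench; leave it. Origin at the centre of its underside
- glaze_jar: Grey screw-top jar with a white lid, 72 mm wide and 95 mm tall, on the bench; leave it. Origin at the centre of its underside
Things that resemble listed ones, but are neither listed nor needed, are in the scene too. What is shaped like the vase but green or pink is not meant.

How it is judged:
By the outcome, as a careful person would: the job done as asked, in the order asked, and still so for the second after the job is handed in, while the arm keeps its last pose, push and grip.
It also fails if it takes over 67 s, if anything falls off the work surface, if the arm or the gripper's body presses on something with over 40 N, if the wrist force passes 120 N, or if a joint passes its speed limit or range.

ROBOT

A 7-joint arm with a two-finger parallel gripper is mounted at the origin on the work surface. World frame = base frame: x ahead of the robot, y to its left, z up, the work surface at z = 0. Lengths are in mm, angles in rad, forces in N, time in s.
With the tool pointing down it reaches from about 350 to 900 mm from the base axis. Payload 7.2 kg.
Tool frame: the origin (TCP) lies at the centre of the arm's flange, where the gripper is bolted on; the fingertips stand 173 mm ahead of it and the grasp point (between the pads) lies 155 mm ahead of it (tip_reach is the distance from the TCP to the fingertips, in mm); z points along the fingers, y is the direction in which the jaws open and shut (so a half turn about z gives the same grasp; the last joint's range is limited). The gripper opens to 85 mm and grips with 20 to 120 N. Pads are 22 mm wide; open, the fingers measure 114 mm over their backs; the gripper's body (76 mm by 85 mm) begins 54 mm behind the grasp point. The pads swing forward as they close: fully open they stand 13 mm farther back than shut.
Start: joints at [1.137, 0.411, -0.013, 1.596, 0.006, 1.134, -0.082], TCP at [223.547, -583.652, 404.697] pointing down, gripper open.
Joint ranges: [-2.95, 2.95], [-0.29, 1.99], [-1.47, 1.44], [0.14, 2.54], [-1.03, 4.17], [0.13, 1.85], [-2.86, 2.86]. Speed limits (rad/s): [2.39, 2.39, 3.01, 3.01, 3.14, 3.14, 3.14].

INTERFACE

Orientations are given as a rotation vector (axis times angle).
In Python, from workcell import * gives the robot as it stands. The module is installed in compiled form; this text tells all that it offers.
- The arm moves only by the shell command python3 -m crank 'ROWS' [FORCE]. ROWS is JSON, a list that holds one entry, the list of rows, each a list of 5 numbers: the shift along the tool's x, y, z in m, then the turn about the tool's z in degrees, then the opening in per cent of the stroke, from 0 (shut) to 100 (fully open). A call has 1 to 8 rows; each row is the pose to reach, as a shift and turn from the pose measured when the call began, along the tool's axes at that moment; what a row does not reach only later rows make up. A row lasts 1/10 s, in which the tool goes at most 50 mm and 8.59 degrees, less where a joint would pass 70% of its speed; a pose out of reach is approached as far as the arm can. A call with a gripper value outside its range is refused whole. The fingers move at their own pace and stop on an object; FORCE is the grip in N (left out, the last holds). Time passes only in rows, so rows that repeat a pose let the fingers close. It gives the time, the measured TCP pose, the force and the opening at its end, in the units of the state.
- state(): the state, without advancing time (a new reading comes with each control period).
- capture(name): name is "side" or "top"; returns the picture (480x640x3 uint8, red, green, blue); there is no depth.
- camera_model(name): a dict with "fx", "fy", "cx", "cy" (pixels), "k1" (the pictures are not rectified: a ray, as slopes to the right and down, at radius r is drawn at 1 + k1 r^2 times it, then the intrinsics apply), "rvec" (rotation vector, rad) and "tvec" (3), from world to camera coordinates, as OpenCV has them. Camera axes: x right, y down, z forward; pixel columns grow to the right and rows downward; lengths in mm; the calibration is good to about 2 mm. A picture is of the moment at which its call begins. camera_model takes no time and is no camera call.
- hand_in(): hands the job in, once; it reports no verdict.
The state is a dict: "clock": time; "q": joint angles; "joint_vel": joint speeds; "joint_efforts": joint torques, N m; "position": TCP position; "eef_rot": TCP orientation; "contact_force": force on the tool from outside, world axes, zero at the start; "wrist_torque": the same for the moment, N m; "finger_gap": finger opening in mm.
Only numpy, scipy, OpenCV 4.12 (cv2) and the standard library are available. Lean on these libraries where they do the work, as an engineer would, in place of code of your own. Each camera call takes 0.05 s, during which the arm holds its last target.

## Working session

There is one attempt and no reset: what is moved stays moved. The work goes in short steps, Python scripts to look and compute and a shell command to move; the robot and the scene stay as the last step left them, time stands still between calls to the robot, and variables do not carry over. Pictures are saved under pics/ and viewed, and the job is handed in when it is done.

```bash
mkdir -p pics
python3 - <<'E'
from workcell import *
import cv2
for n in("side","top"):
    cv2.imwrite(f"pics/{n}0.png",capture(n)[:,:,::-1]); print({k:np.round(v,4).tolist() for k,v in camera_model(n).items()} if 'np' in globals() else camera_model(n))
s=state();print(s)
E
```

```text
{'fx': 495.8938647214278, 'fy': 495.8938647214278, 'cx': 325.9748342098245, 'cy': 237.98415001074605, 'k1': -0.1066357058970289, 'rvec': array([ 0.80596179, -2.5415991 ,  1.10126653]), 'tvec': array([ 439.23544452,  324.35181284, 1037.32023467])}
{'fx': 615.7322234665756, 'fy': 615.7322234665756, 'cx': 317.0637608311748, 'cy': 245.34686241611442, 'k1': 0.022675439474615235, 'rvec': array([ 2.14106826, -2.15812348,  0.16861774]), 'tvec': array([7.93882093e-01, 5.55812246e+02, 1.46728372e+03])}
{'clock': 0.1, 'q': array([ 1.13677443,  0.4117981 , -0.01271494,  1.59694989,  0.00563792,
        1.13429165, -0.08217918]), 'joint_vel': array([-1.32213124e-03, -1.14062629e-03, -9.81862590e-05, -2.42583628e-03,
        3.37663107e-04,  1.17702449e-03,  1.30685831e-03]), 'joint_efforts': array([ 3.74609910e-03, -6.01828909e+01,  6.84975330e-01, -3.00090122e+01,
        1.40603405e-02,  6.44959728e-03, -1.83121290e-05]), 'position': array([ 223.48144318, -583.47308565,  403.95485988]), 'eef_rot': array([-3.08783263e+00, -5.71284283e-01,  6.06019070e-04]), 'contact_force': array([ 0.73451888, -0.20283584,  1.29760232]), 'wrist_torque': array([ 0.034374  , -0.01630478, -0.017978  ]), 'finger_gap': 85.3372938512995}
```

View pics/side0.png

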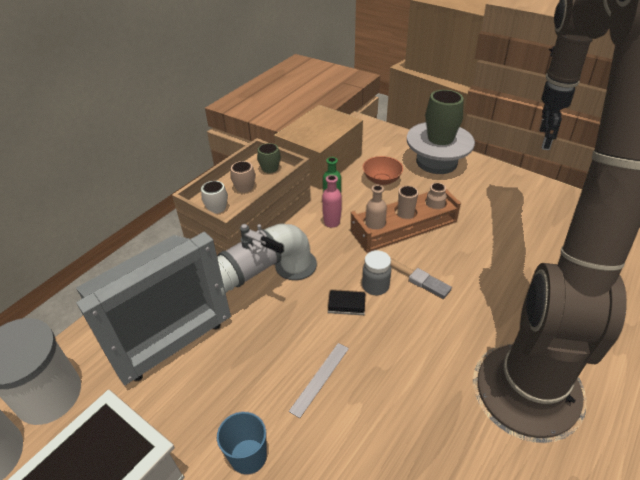

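View pics/top0.png

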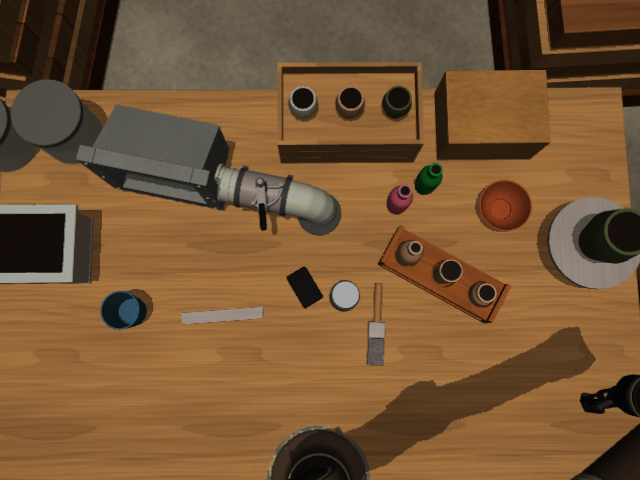

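```bash
cat > h.py <<'E'
import numpy as np, cv2
from workcell import camera_model
from scipy.optimize import least_squares
def P(n,X):
    m=camera_model(n);R=cv2.Rodrigues(np.array(m['rvec'],float))[0]
    c=np.atleast_2d(X)@R.T+m['tvec'];u=c[:,:2]/c[:,2:];u=u*(1+m['k1']*(u**2).sum(1,keepdims=True))
    return u*[m['fx'],m['fy']]+[m['cx'],m['cy']]
def onz(n,uv,z):
    return least_squares(lambda a:P(n,[a[0],a[1],z])[0]-uv,[500,0]).x
def tri(a,b):
    r=least_squares(lambda X:np.r_[P('top',X)[0]-a,P('side',X)[0]-b],[500,0,100]);return r.x,np.round(r.fun,1)
E
python3 - <<'E'
import cv2
t=cv2.imread('pics/top0.png');s=cv2.imread('pics/side0.png')
def c(i,x,y,w,h,k,n): cv2.imwrite(n,cv2.resize(i[y:y+h,x:x+w],None,fx=k,fy=k,interpolation=cv2.INTER_CUBIC))
c(t,370,150,150,180,4,'pics/t_r.png') if False else c(t,370,180,150,150,4,'pics/t_r.png')
c(t,70,95,290,150,2.7,'pics/t_h.png'); c(s,340,170,130,90,6,'pics/s_r.png'); c(s,70,210,260,180,3,'pics/s_h.png')
E
```

```text
(no output)
```

View pics/t_r.png

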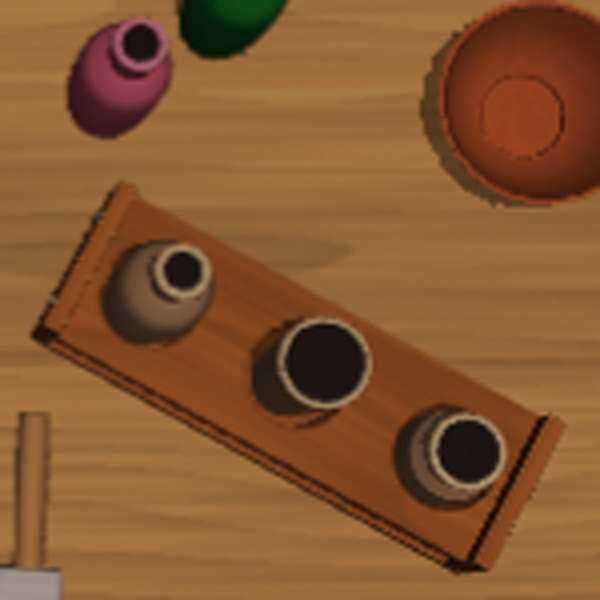

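View pics/t_h.png

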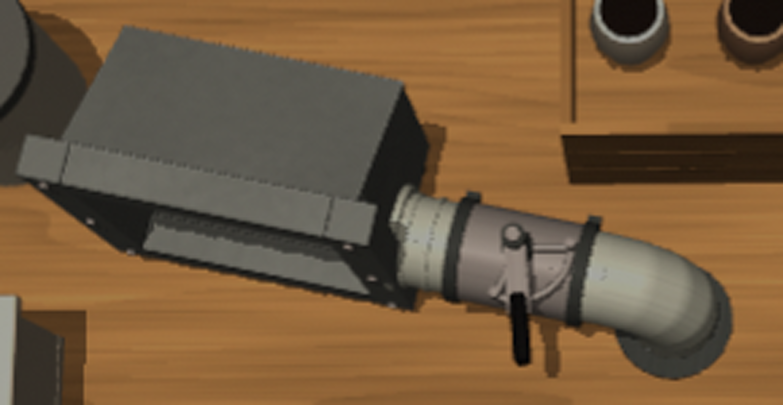

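View pics/s_r.png

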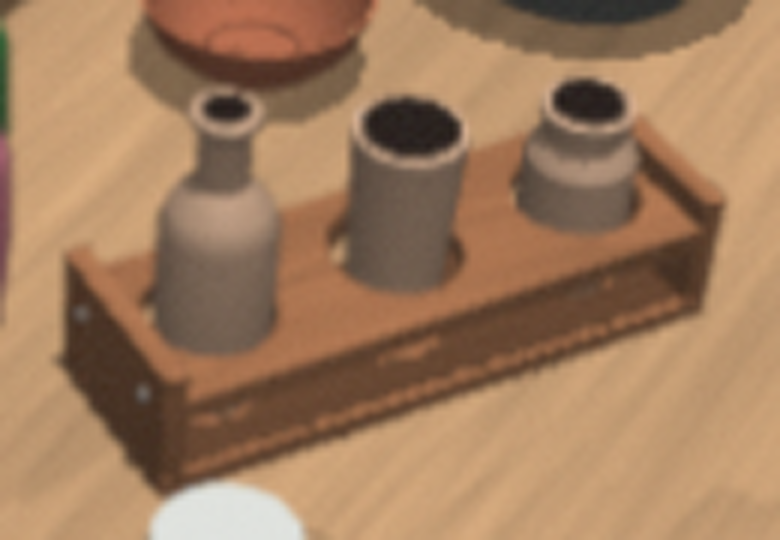

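View pics/s_h.png

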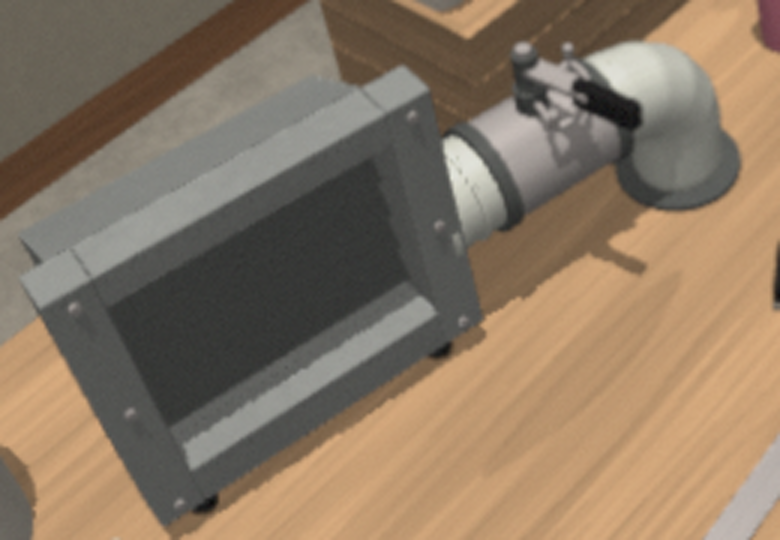

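Run:
```python
from h import *
def T(x,y,k,ox,oy): return np.array([x/k+ox,y/k+oy])
r=lambda v:np.round(v,1)
th=lambda x,y:T(x,y,2.7,70,95); sh=lambda x,y:T(x,y,3,70,210); tr=lambda x,y:T(x,y,4,370,180); sr=lambda x,y:T(x,y,6,340,170)
print('lip',tri(tr(182,271),sr(227,110)),r(onz('top',tr(182,271),172)),r(onz('side',sr(227,110),172)))
print('tumb',r(onz('top',tr(325,363),128)),r(onz('side',sr(410,127),128)))
print('jar',r(onz('top',tr(468,451),112)),r(onz('side',sr(588,102),112)))
print('grip',tri(th(520,328),sh(607,103)),r(onz('top',th(520,328),212)),r(onz('side',sh(607,103),212)))
print('gripends',r(onz('top',th(517,293),212)),r(onz('top',th(522,362),212)))
print('knob',tri(th(514,233),sh(523,48)))
a,b=onz('top',th(20,178),275),onz('top',th(372,243),275);print('hoodtopfront',r(a),r(b),np.linalg.norm(a-b))
a,b=onz('side',sh(28,285),275),onz('side',sh(418,70),275);
print(tri(th(20,178),sh(40,305)),tri(th(372,243),sh(432,97)))
for p in [(170,522),(480,320)]: print('side bottom',r(onz('side',sh(*p),0)))
for p in [(35,335),(125,183),(565,425),(487,570)]: print('rack',r(onz('top',tr(*p),73)))
for n,p in dict(pink=(400,200)).items(): print(n,r(onz('top',p,60)))
for n,p in dict(block=(305,287),glaze=(345,295),brush0=(378,285),brush1=(376,365),rule0=(182,318),rule1=(263,312),blue=(124,310)).items(): print(n,r(onz('top',p,15 if n!='glaze' else 95)))
```

```text
lip (array([ 530.17516937, -222.75239015,  168.14488396]), array([-0.1, -0.1,  0.1,  0. ])) [ 529.4 -222.2] [ 528.1 -218.1]
tumb [ 481.8 -310.1] [ 481.5 -305.6]
jar [ 431.8 -394.1] [ 431.  -389.5]
grip (array([597.88539775, 117.59786245, 197.4230554 ]), array([-0., -0.,  0.,  0.])) [595.  116.4] [587.  128.6]
gripends [623.9 119. ] [567.1 114.7]
knob (array([673.39041522, 121.75385332, 216.33681132]), array([-0.2, -0.3,  0.4,  0.1]))
hoodtopfront [703.3 498.6] [650.3 226.1] 277.61727462824336
(array([706.89654385, 502.39627834, 272.17341438]), array([-1.2, -1.3,  1.5,  0.3])) (array([653.98239348, 228.60081708, 259.61751846]), array([ 0.1,  0.1, -0.1, -0. ]))
side bottom [724.5 495. ]
side bottom [666.8 222.8]
rack [ 505.6 -150.2]
rack [ 597.3 -206.6]
rack [ 449.5 -463.6]
rack [ 364.5 -412.9]
pink [ 663.6 -207.3]
block [456.   26.8]
glaze [430.2 -67.2]
brush0 [ 459.5 -153.5]
brush1 [ 265.7 -144.1]
rule0 [382.8 327.3]
rule1 [395.5 130. ]
blue [403.5 468.7]
```

Run:
```python
from h import *
th=lambda x,y:np.array([x/2.7+70,y/2.7+95]); sh=lambda x,y:np.array([x/3+70,y/3+210])
obs=[('side',sh(40,305),1,1),('side',sh(432,97),-1,1),('side',sh(480,320),-1,0),('side',sh(170,522),1,0),('top',th(20,178),1,1),('top',th(372,243),-1,1),('top',th(130,252),1,0),('top',th(410,309),-1,0)]
def f(p):
    o=[]
    for n,uv,s,t in obs:
        y=np.array([-np.sin(p[2]),np.cos(p[2])])
        o+=list(P(n,[*(p[:2]+s*140*y),p[3] if t else p[4]])[0]-uv)
    return np.array(o)
r=least_squares(f,[680,360,-.19,275,10]);print(r.x,np.round(r.fun.reshape(-1,2),1))
```

```text
[ 6.81555016e+02  3.65253263e+02 -2.11579563e-01  2.65289488e+02
  1.64252002e+01] [[ 1.7  1.6]
 [ 0.1 -1.8]
 [ 1.8  0. ]
 [-0.9  1.6]
 [ 0.2 -2.2]
 [-0.3  0.3]
 [-3.1 -1.2]
 [ 2.2 -0. ]]
```

```bash
cat >> h.py <<'E'
from workcell import state
def st():
    s=state();R=cv2.Rodrigues(np.array(s['eef_rot']))[0];p=np.array(s['position'])
    return s,R,p
def show():
    s,R,p=st();g=p+155*R[:,2]
    print('t',round(s['clock'],2),'grasp',g.round(1),'jawyaw',np.degrees(np.arctan2(R[1,1],R[0,1])).round(2),'tilt',R[:,2].round(3),'F',np.round(s['contact_force'],1),'gap',round(s['finger_gap'],1),'q7',np.round(s['q'][-1],2))
def to(x,y,z,Y):
    s,R,p=st();g=p+155*R[:,2]
    cur=np.degrees(np.arctan2(R[1,1],R[0,1]));d=(cur-Y+180)%360-180
    sh=R.T@(np.array([x,y,z])-g)
    print('to',(x,y,z,Y),'->',(sh/1000).round(4).tolist(),'turn',round(d,1))
    return sh,d
E
python3 - <<'E'
from h import *
show(); to(598,117,250,-86)
E
```

```text
t 0.1 grasp [ 223.4 -583.3  249. ] jawyaw -69.04 tilt [-0.001  0.001 -1.   ] F [ 0.7 -0.2  1.3] gap 85.3 q7 -0.08
to (598, 117, 250, -86) -> [0.6004, -0.5199, -0.0004] turn 17.0
```

```bash
python3 -m crank '[[[0.05,-0.043,0,2,50],[0.1,-0.087,0,4,50],[0.15,-0.13,0,6,50],[0.19,-0.165,0,8,50],[0.23,-0.2,0,10,50],[0.27,-0.234,0,12,50],[0.31,-0.268,0,14,50],[0.35,-0.303,0,17,50]]]'; python3 -c "
from h import *
show(); to(598,117,250,-86)"
```

```text
clock: 0.9
position: [412.5, -229.0, 404.3]
eef_rot: [-3.139, -0.106, 0.001]
contact_force: [1.0, -0.4, 0.4]
finger_gap: 43.0
t 0.9 grasp [ 412.5 -228.8  249.3] jawyaw -86.14 tilt [-0.001  0.001 -1.   ] F [ 1.  -0.4  0.4] gap 43.0 q7 -1.14
to (598, 117, 250, -86) -> [0.2084, -0.3325, -0.0004] turn -0.1
```

```bash
python3 -m crank '[[[0.025,-0.04,0,0,50],[0.05,-0.08,0,0,50],[0.075,-0.12,0,0,50],[0.1,-0.16,0,0,50],[0.125,-0.2,0,0,50],[0.15,-0.24,0,0,50],[0.18,-0.29,0,0,50],[0.208,-0.3325,0,0,50]]]'; python3 -c "
from h import *
from workcell import capture
show(); to(598,117,206,-86)
for n in ('top','side'): cv2.imwrite(f'pics/{n}1.png',capture(n)[:,:,::-1])
t=cv2.imread('pics/top1.png');s=cv2.imread('pics/side1.png')
c=lambda i,x,y,w,h,k:cv2.resize(i[y:y+h,x:x+w],None,fx=k,fy=k,interpolation=2)
cv2.imwrite('pics/tc1.png',c(t,190,130,150,150,4));cv2.imwrite('pics/sc1.png',c(s,200,160,150,150,4))
"
```

```text
clock: 1.7
position: [593.7, 110.5, 404.3]
eef_rot: [-3.139, -0.105, 0.002]
contact_force: [0.5, -0.1, 0.1]
finger_gap: 42.6
t 1.7 grasp [593.5 110.6 249.3] jawyaw -86.16 tilt [-0.001  0.001 -1.   ] F [ 0.5 -0.1  0.1] gap 42.6 q7 -1.91
to (598, 117, 206, -86) -> [0.005, -0.006, 0.0433] turn -0.2
```

View pics/tc1.png

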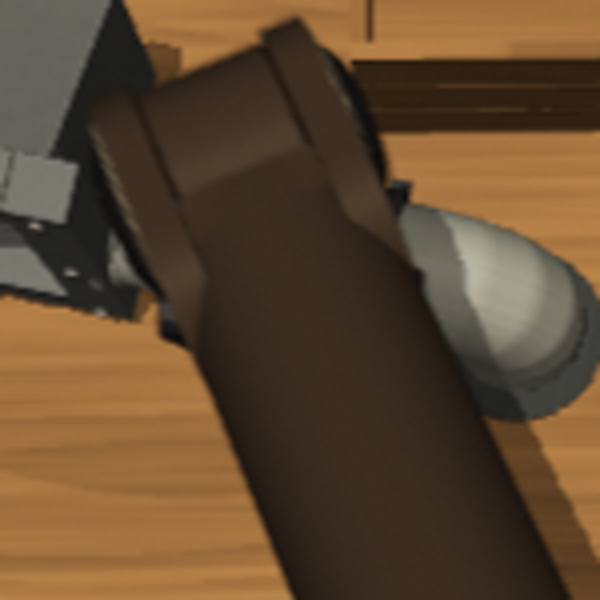

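View pics/sc1.png

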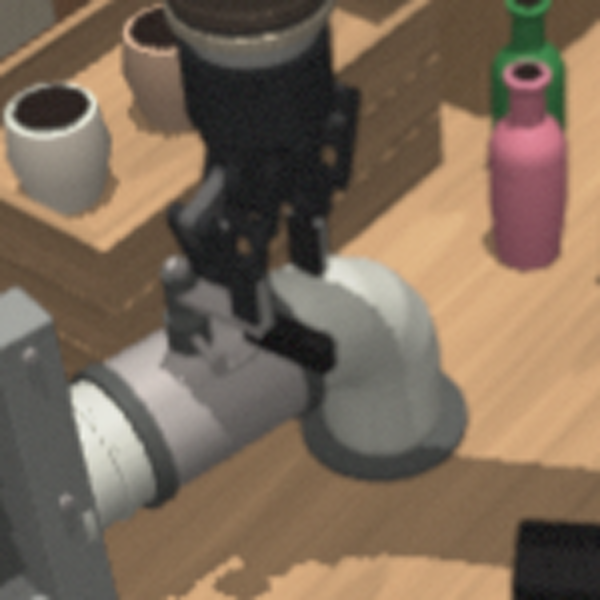

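```bash
python3 -m crank '[[[0.005,-0.006,0.0,0,50],[0.005,-0.006,0.01,0,50],[0.005,-0.006,0.02,0,50],[0.005,-0.006,0.03,0,50],[0.005,-0.006,0.043,0,50],[0.005,-0.006,0.043,0,50],[0.005,-0.006,0.043,0,24],[0.005,-0.006,0.043,0,24]]]' 20; python3 -c "
from h import *
from workcell import capture
show(); to(598,117,206,-86)
s=capture('side')[:,:,::-1];cv2.imwrite('pics/sc2.png',cv2.resize(s[160:310,200:350],None,fx=4,fy=4,interpolation=2))
"
```

```text
clock: 2.6
position: [598.6, 122.4, 361.1]
eef_rot: [-3.134, -0.118, 0.001]
contact_force: [-1.3, -2.5, 0.2]
finger_gap: 21.0
t 2.6 grasp [598.5 123.2 206.1] jawyaw -85.67 tilt [-0.001  0.005 -1.   ] F [-1.3 -2.5  0.2] gap 21.0 q7 -1.93
to (598, 117, 206, -86) -> [-0.0009, 0.0061, 0.0] turn 0.3
```

View pics/sc2.png

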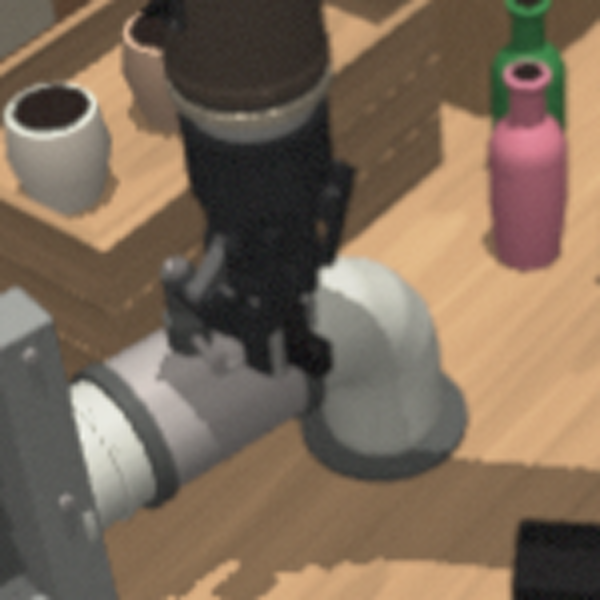

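```bash
cat >> h.py <<'E'
def arc(phis,C=(673,122),r=75,z=206):
    for f in phis:
        a=np.radians(f);to(C[0]+r*np.cos(a),C[1]+r*np.sin(a),z,f-270)
E
python3 -c "
from h import *
show();arc([184,188,192,196,200,205,210,215])"
```

```text
t 2.65 grasp [598.4 123.1 206.1] jawyaw -85.68 tilt [-0.001  0.005 -1.   ] F [-0.8 -1.5 -0.7] gap 20.4 q7 -1.93
to (np.float64(598.1826962305132), np.float64(116.7682644691906), 206, -86) -> [-0.0007, 0.0063, 0.0] turn 0.3
to (np.float64(598.7298948443822), np.float64(111.56201742799509), 206, -82) -> [-0.0006, 0.0115, 0.0] turn -3.7
to (np.float64(599.6389299449646), np.float64(106.40662318866804), 206, -78) -> [-0.0001, 0.0167, -0.0] turn -7.7
to (np.float64(600.905372804626), np.float64(101.32719831372508), 206, -74) -> [0.0008, 0.0219, -0.0] turn -11.7
to (np.float64(602.5230534410568), np.float64(96.34848925057486), 206, -70) -> [0.0021, 0.027, -0.0001] turn -15.7
to (np.float64(605.0269159722512), np.float64(90.30363036944755), 206, -65) -> [0.0041, 0.0332, -0.0001] turn -20.7
to (np.float64(608.048094716167), np.float64(84.5), 206, -60) -> [0.0067, 0.0392, -0.0001] turn -25.7
to (np.float64(611.5635966783257), np.float64(78.98176727367154), 206, -55) -> [0.0098, 0.045, -0.0002] turn -30.7
```

```bash
python3 -m crank '[[[-0.0007,0.006,0,0,24],[-0.0006,0.0115,0,-3.7,24],[0,0.0167,0,-7.7,24],[0.001,0.022,0,-11.7,24],[0.002,0.027,0,-15.7,24],[0.004,0.033,0,-20.7,24],[0.0067,0.039,0,-25.7,24],[0.0098,0.045,0,-30.7,24]]]'; python3 -c "
from h import *
show();arc([215,220,225,230,235,240,245,250])"
```

```text
clock: 3.45
position: [612.0, 78.6, 361.7]
eef_rot: [-2.988, -0.95, -0.004]
contact_force: [0.6, 2.8, 0.6]
finger_gap: 20.5
t 3.45 grasp [612.1  79.6 206.7] jawyaw -54.74 tilt [ 0.001  0.007 -1.   ] F [0.6 2.8 0.6] gap 20.5 q7 -1.37
to (np.float64(611.5635966783257), np.float64(78.98176727367154), 206, -55) -> [-0.0008, 0.0002, 0.0007] turn 0.3
to (np.float64(615.5466667660767), np.float64(73.79092927350956), 206, -50) -> [-0.0006, 0.0067, 0.0006] turn -4.7
to (np.float64(619.966991411009), np.float64(68.96699141100893), 206, -45) -> [0.0003, 0.0132, 0.0006] turn -9.7
to (np.float64(624.7909292735095), np.float64(64.54666676607665), 206, -40) -> [0.0017, 0.0196, 0.0006] turn -14.7
to (np.float64(629.9817672736715), np.float64(60.56359667832563), 206, -35) -> [0.0036, 0.0259, 0.0005] turn -19.7
to (np.float64(635.5), np.float64(57.04809471616713), 206, -30) -> [0.0061, 0.0319, 0.0005] turn -24.7
to (np.float64(641.3036303694475), np.float64(54.026915972251246), 206, -25) -> [0.0091, 0.0377, 0.0005] turn -29.7
to (np.float64(647.3484892505749), np.float64(51.523053441056874), 206, -20) -> [0.0126, 0.0433, 0.0005] turn -34.7
```

```bash
python3 -m crank '[[[-0.0006,0.0067,0,-4.7,24],[0.0003,0.0132,0,-9.7,24],[0.0017,0.0196,0,-14.7,24],[0.0036,0.026,0,-19.7,24],[0.006,0.032,0,-24.7,24],[0.009,0.0377,0,-29.7,24],[0.0126,0.0433,0,-34.7,24],[0.0126,0.0433,0,-34.7,24]]]'; python3 -c "
from h import *
from workcell import capture
show();arc([250,255,260,264])
s=capture('side')[:,:,::-1];cv2.imwrite('pics/sc3.png',cv2.resize(s[160:310,200:350],None,fx=4,fy=4,interpolation=2))"
```

```text
clock: 4.25
position: [647.8, 49.8, 361.7]
eef_rot: [-2.57, -1.799, -0.008]
contact_force: [-0.0, -0.5, 0.7]
finger_gap: 20.5
t 4.25 grasp [648.1  50.9 206.7] jawyaw -20.01 tilt [ 0.001  0.007 -1.   ] F [-0.  -0.5  0.7] gap 20.5 q7 -0.77
to (np.float64(647.3484892505749), np.float64(51.523053441056874), 206, -20) -> [0.0003, -0.0009, 0.0007] turn -0.0
to (np.float64(653.588571617311), np.float64(49.55556302831988), 206, -15) -> [0.0006, 0.0057, 0.0007] turn -5.0
to (np.float64(659.9763866749802), np.float64(48.139418524084405), 206, -10) -> [0.0015, 0.0122, 0.0007] turn -10.0
to (np.float64(665.160365254926), np.float64(47.41085784737949), 206, -6) -> [0.0025, 0.0173, 0.0007] turn -14.0
```

View pics/sc3.png

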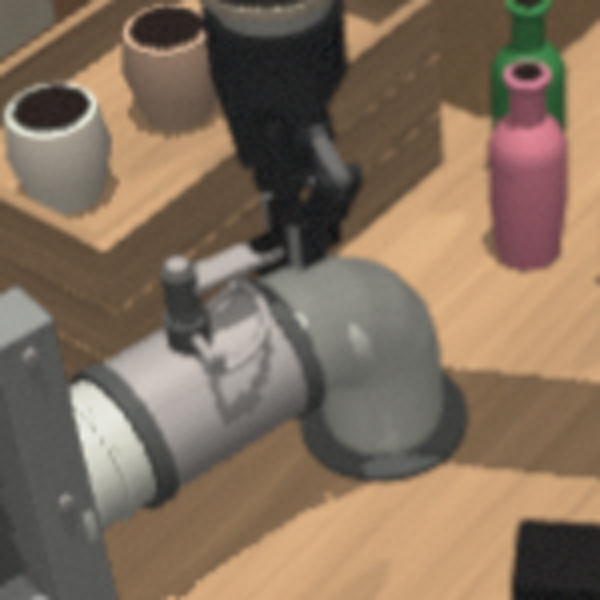

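```bash
python3 -m crank '[[[0.0006,0.0057,0,-5,24],[0.0011,0.009,0,-7.5,24],[0.0015,0.0122,0,-9,24],[0.0018,0.014,0,-9,24],[0.002,0.016,0,-9,24],[0.002,0.016,0,-9,24]]]'; python3 -c "
from h import *
show()"
```

```text
clock: 4.9
position: [659.9, 47.7, 361.5]
eef_rot: [-2.42, -1.987, 0.004]
contact_force: [-20.5, 0.3, 10.6]
finger_gap: 20.5
t 4.9 grasp [658.6  48.7 206.5] jawyaw -11.2 tilt [-0.009  0.006 -1.   ] F [-20.5   0.3  10.6] gap 20.5 q7 -0.62
```

```bash
python3 -m crank '[[[0,-0.004,0,0,45],[0,-0.004,0,0,45],[0,-0.004,0,0,45],[0,-0.004,-0.02,0,45],[0,-0.004,-0.045,0,45],[0,-0.004,-0.08,0,45],[0,-0.004,-0.11,0,45]]]'; python3 -c "
from h import *
from workcell import capture
show();to(529,-221,260,78.3)
s=capture('side')[:,:,::-1];cv2.imwrite('pics/sc4.png',cv2.resize(s[160:310,200:350],None,fx=4,fy=4,interpolation=2))"
```

```text
clock: 5.6
position: [657.3, 47.5, 473.2]
eef_rot: [-2.421, -1.986, 0.003]
contact_force: [0.6, 0.8, -0.3]
finger_gap: 38.6
t 5.6 grasp [656.2  48.5 318.2] jawyaw -11.27 tilt [-0.007  0.007 -1.   ] F [ 0.6  0.8 -0.3] gap 38.6 q7 -0.58
to (529, -221, 260, 78.3) -> [-0.2895, -0.0716, 0.0574] turn -89.6
```

View pics/sc4.png

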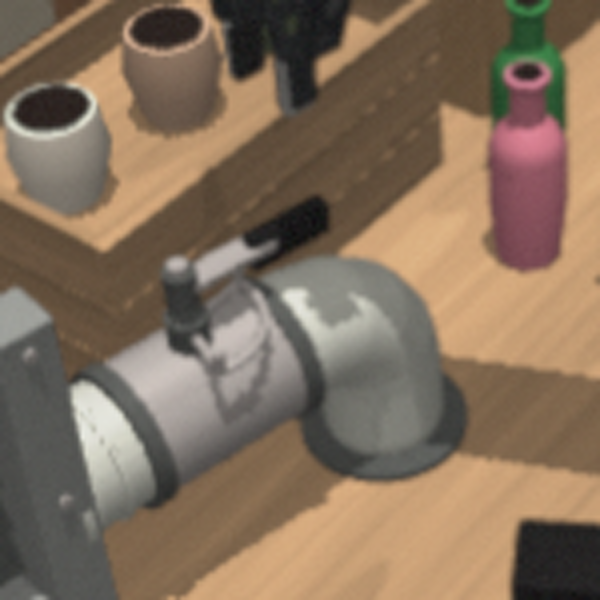

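```bash
python3 -m crank '[[[-0.036,-0.009,0,-8.5,65],[-0.072,-0.018,0,-17,65],[-0.108,-0.027,0,-25.5,65],[-0.144,-0.036,0,-34,65],[-0.18,-0.045,0.01,-42.5,65],[-0.216,-0.053,0.02,-51,65],[-0.25,-0.062,0.03,-59.5,65],[-0.2895,-0.0716,0.05,-68,65]]]'; python3 -m crank '[[[0,0,0,-8,65],[0,0,0,-16,65],[0,0,0,-22,65],[0,0,0,-22,65]]]'; python3 -c "
from h import *
from workcell import capture
show();to(529,-221,147,78.3)
for n in ('top','side'): cv2.imwrite(f'pics/{n}5.png',capture(n)[:,:,::-1])
s=cv2.imread('pics/side5.png');cv2.imwrite('pics/sc5.png',cv2.resize(s[110:260,320:470],None,fx=4,fy=4,interpolation=2))"
```

```text
clock: 6.45
position: [531.0, -222.5, 427.7]
eef_rot: [0.89, 3.011, 0.011]
contact_force: [1.6, -0.1, -0.1]
finger_gap: 55.4
clock: 6.85
position: [531.0, -223.2, 427.5]
eef_rot: [0.299, 3.124, 0.011]
contact_force: [-0.0, 0.6, -0.4]
finger_gap: 55.3
t 6.85 grasp [ 531.6 -222.2  272.5] jawyaw 79.07 tilt [ 0.004  0.007 -1.   ] F [-0.   0.6 -0.4] gap 55.3 q7 1.33
to (529, -221, 147, 78.3) -> [0.0031, -0.0003, 0.1255] turn 0.8
```

View pics/sc5.png

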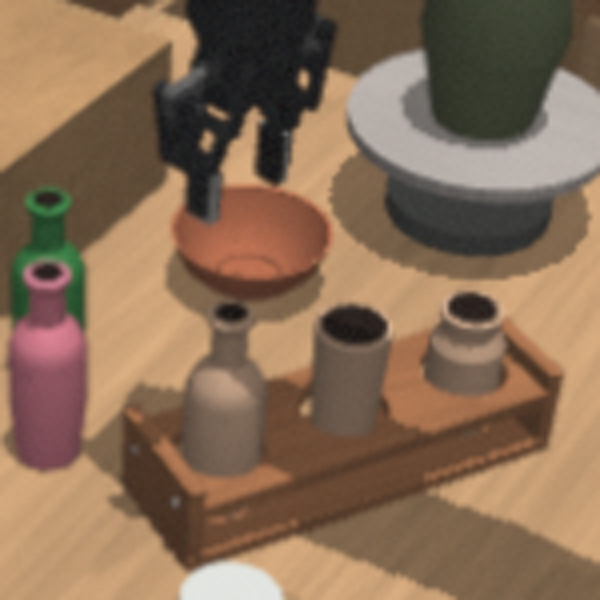

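View pics/top5.png

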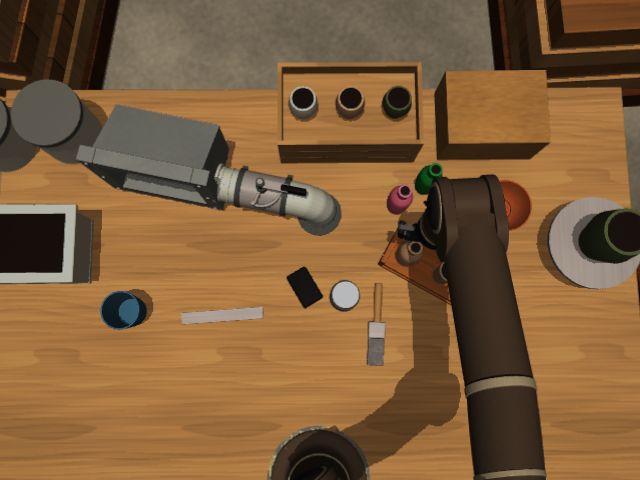

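```bash
python3 -m crank '[[[0.0025,0,0.03,0.8,65],[0.0025,0,0.06,0.8,65],[0.0025,0,0.08,0.8,65],[0.0025,0,0.095,0.8,65],[0.0025,0,0.11,0.8,65],[0.0025,0,0.1255,0.8,65],[0.0025,0,0.1255,0.8,65]]]'; python3 -c "
from h import *
from workcell import capture
show();to(529,-221,147,78.3)
s=capture('side')[:,:,::-1];cv2.imwrite('pics/sc6.png',cv2.resize(s[160:260,340:440],None,fx=6,fy=6,interpolation=2))
s=capture('top')[:,:,::-1];cv2.imwrite('pics/tc6.png',cv2.resize(s[200:300,360:460],None,fx=6,fy=6,interpolation=2))"
```

```text
clock: 7.65
position: [528.6, -221.5, 300.3]
eef_rot: [0.328, 3.124, 0.012]
contact_force: [0.2, -0.5, 1.0]
finger_gap: 55.3
t 7.65 grasp [ 528.8 -220.4  145.3] jawyaw 78.02 tilt [ 0.001  0.007 -1.   ] F [ 0.2 -0.5  1. ] gap 55.3 q7 1.21
to (529, -221, 147, 78.3) -> [-0.0004, -0.0005, -0.0017] turn -0.3
```

View pics/sc6.png

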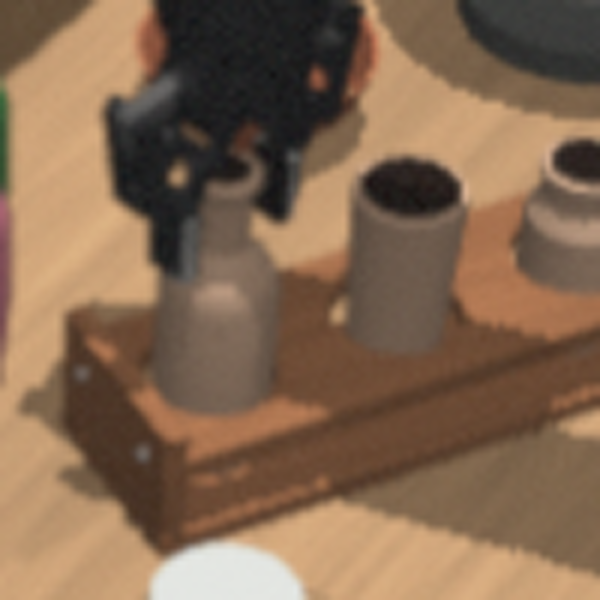

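View pics/tc6.png

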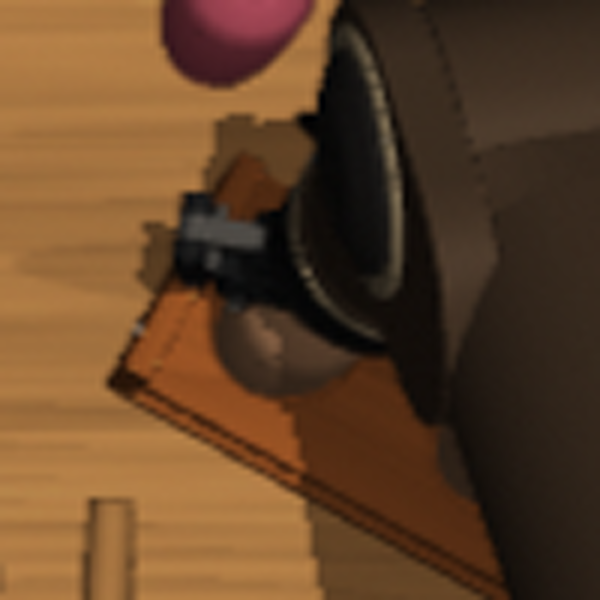

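```bash
python3 -m crank '[[[0,0,0,0,25],[0,0,0,0,15],[0,0,0,0,10],[0,0,0,0,10],[0,0,-0.015,0,10],[0,0,-0.03,0,10]]]' 25; python3 -c "
from h import *
from workcell import capture
show()
s=capture('side')[:,:,::-1];cv2.imwrite('pics/sc7.png',cv2.resize(s[160:260,340:440],None,fx=6,fy=6,interpolation=2))"
```

```text
clock: 8.35
position: [528.9, -221.5, 332.9]
eef_rot: [0.327, 3.123, 0.012]
contact_force: [0.1, -0.7, -2.2]
finger_gap: 28.7
t 8.35 grasp [ 529.3 -220.4  178. ] jawyaw 78.05 tilt [ 0.003  0.007 -1.   ] F [ 0.1 -0.7 -2.2] gap 28.7 q7 1.24
```

View pics/sc7.png

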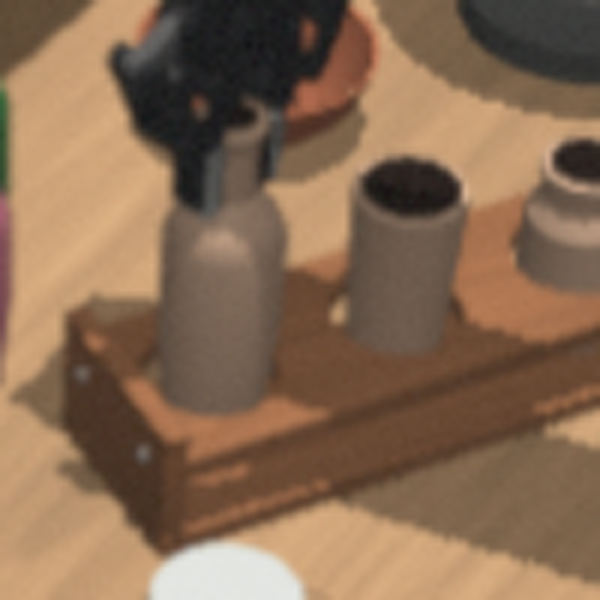

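```bash
python3 -m crank '[[[0,0,-0.03,0,10],[0,0,-0.06,0,10],[0,0,-0.09,0,10],[0,0,-0.09,0,10]]]' 25; python3 -c "
from h import *
show();to(585,225,268,78.3)"
```

```text
clock: 8.8
position: [530.3, -221.3, 430.6]
eef_rot: [0.326, 3.112, 0.007]
contact_force: [0.6, 1.0, -3.1]
finger_gap: 29.1
t 8.8 grasp [ 532.3 -220.8  275.6] jawyaw 78.06 tilt [ 0.013  0.003 -1.   ] F [ 0.6  1.  -3.1] gap 29.1 q7 1.32
to (585, 225, 268, 78.3) -> [0.0408, 0.447, 0.0097] turn -0.2
```

```bash
python3 -m crank '[[[0.001,0.015,0,0,10],[0.004,0.045,0,0,10],[0.007,0.08,0,0,10],[0.01,0.115,0,0,10],[0.013,0.15,0,0,10],[0.017,0.185,0,0,10],[0.02,0.22,0,0,10],[0.023,0.25,0,0,10]]]' 25; python3 -c "
from h import *
from workcell import capture
show();to(585,225,268,78.3)
s=capture('side')[:,:,::-1];cv2.imwrite('pics/s8.png',s)"
```

```text
clock: 9.6
position: [558.7, 31.3, 430.9]
eef_rot: [0.322, 3.114, 0.008]
contact_force: [0.3, 0.4, -3.1]
finger_gap: 28.8
t 9.6 grasp [560.5  31.9 275.9] jawyaw 78.19 tilt [ 0.012  0.004 -1.   ] F [ 0.3  0.4 -3.1] gap 28.8 q7 0.86
to (585, 225, 268, 78.3) -> [0.0157, 0.194, 0.009] turn -0.1
```

View pics/s8.png

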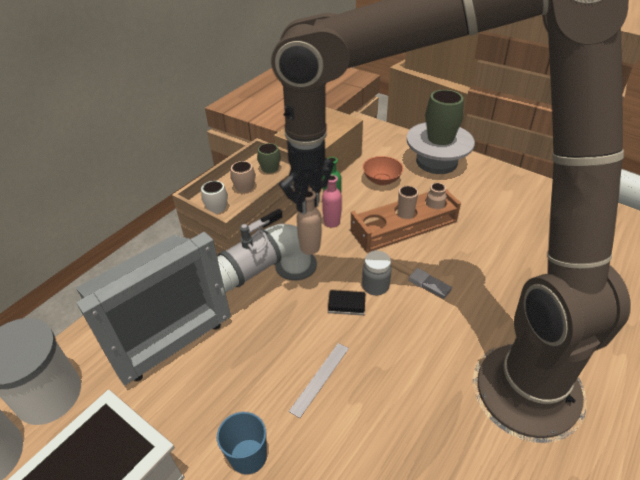

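The vase hangs upright from the gripper near pixel (310,230). The tumbler and jar are still in the rack and the damper lies in line with the duct.

```bash
python3 -m crank '[[[0.003,0.03,0,0,10],[0.005,0.06,0,0,10],[0.008,0.09,0,0,10],[0.01,0.12,0,0,10],[0.013,0.15,0,0,10],[0.015,0.18,0,0,10],[0.0157,0.194,0.0,0,10],[0.0157,0.194,0.0,0,10]]]' 25; python3 -m crank '[[[0,0,0.03,0,10],[0,0,0.06,0,10],[0,0,0.09,0,10],[0,0,0.11,0,10],[0,0,0.12,0,10],[0,0,0.12,0,10]]]' 25;  python3 -c "
from h import *
from workcell import capture
show();to(585,225,133,78.3)
s=capture('side')[:,:,::-1];cv2.imwrite('pics/s9.png',cv2.resize(s[130:400,150:400],None,fx=3,fy=3))[:0] if 0 else cv2.imwrite('pics/s9.png',cv2.resize(s[190:340,170:370],None,fx=4,fy=4))
s=capture('top')[:,:,::-1];cv2.imwrite('pics/t9.png',s)"
```

```text
clock: 10.45
position: [580.0, 233.4, 432.4]
eef_rot: [0.305, 3.117, 0.016]
contact_force: [0.2, 0.4, -2.9]
finger_gap: 28.9
clock: 11.05
position: [580.8, 233.8, 310.8]
eef_rot: [0.306, 3.12, 0.014]
contact_force: [0.5, 0.1, -2.3]
finger_gap: 28.2
t 11.05 grasp [582.  235.1 155.8] jawyaw 78.79 tilt [ 0.008  0.008 -1.   ] F [ 0.5  0.1 -2.3] gap 28.2 q7 0.45
to (585, 225, 133, 78.3) -> [-0.0048, -0.0095, 0.0228] turn 0.5
```

View pics/s9.png

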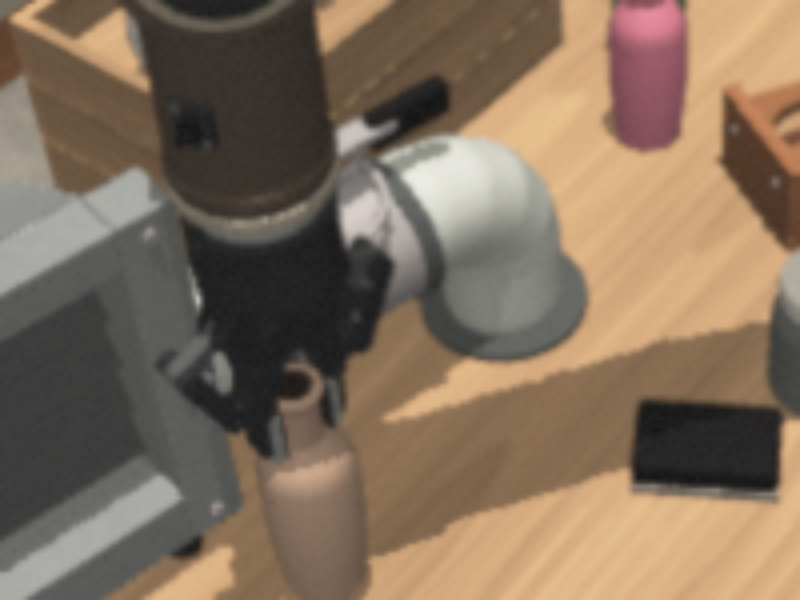

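View pics/t9.png

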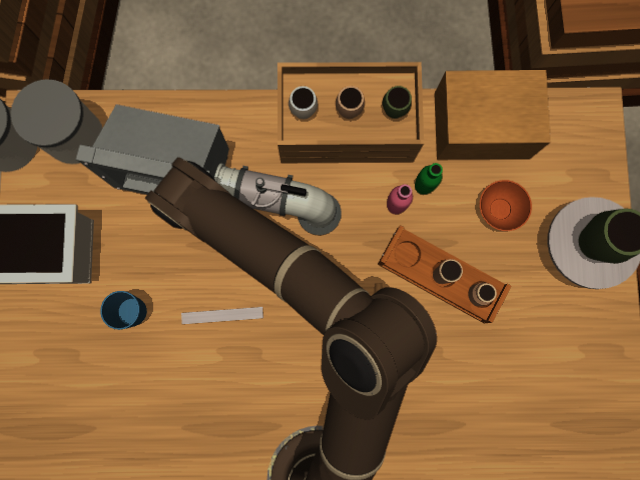

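```bash
python3 -m crank '[[[0,0,0.01,0,10],[0,0,0.017,0,10],[0,0,0.02,0,10],[0,0,0.022,0,10],[0,0,0.022,0,10]]]' 20;  python3 -c "
from h import *
show()"
```

```text
clock: 11.65
position: [581.7, 234.9, 291.7]
eef_rot: [0.306, 3.116, 0.017]
contact_force: [-0.2, -0.5, 1.9]
finger_gap: 28.6
t 11.65 grasp [583.5 236.5 136.7] jawyaw 78.8 tilt [ 0.012  0.01  -1.   ] F [-0.2 -0.5  1.9] gap 28.6 q7 0.43
```

```bash
python3 -m crank '[[[0.006,0,0.001,0,10],[0.012,0,0.0005,0,10],[0.018,0,0,0,10],[0.022,0,0,0,10]]]' 20;  python3 -c "
from h import *
from workcell import capture
show()
s=capture('side')[:,:,::-1];cv2.imwrite('pics/s10.png',cv2.resize(s[190:340,170:370],None,fx=4,fy=4))"
```

```text
clock: 12.05
position: [559.6, 239.6, 291.9]
eef_rot: [0.305, 3.115, 0.018]
contact_force: [3.1, -0.6, 4.6]
finger_gap: 28.5
t 12.05 grasp [561.6 241.2 137. ] jawyaw 78.83 tilt [ 0.013  0.01  -1.   ] F [ 3.1 -0.6  4.6] gap 28.5 q7 0.4
```

View pics/s10.png

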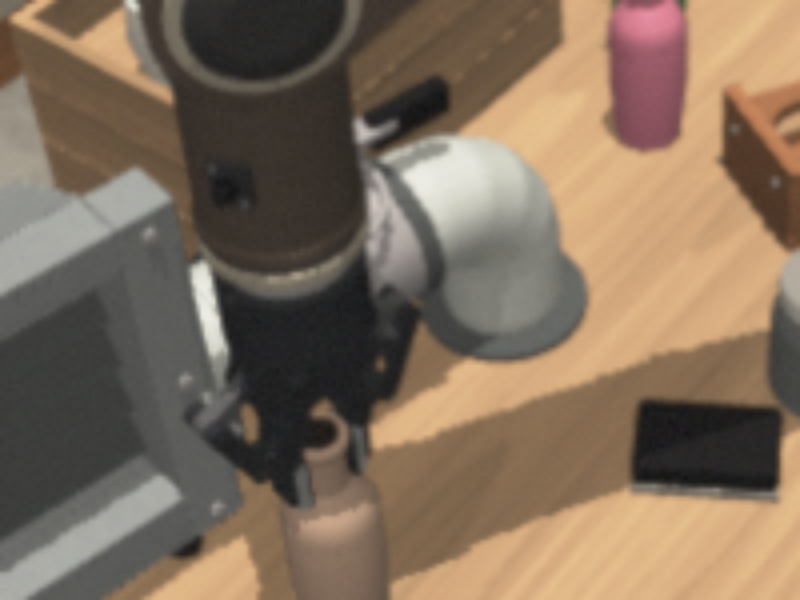

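```bash
cat >> h.py <<'E'
def shot(name,x=170,y=210,w=220,h=160,k=3.6,cam='side'):
    from workcell import capture
    s=capture(cam)[:,:,::-1];cv2.imwrite(f'pics/{name}.png',cv2.resize(s[y:y+h,x:x+w],None,fx=k,fy=k,interpolation=2))
E
python3 -m crank '[[[0.005,0,0,0,10],[0.011,0,0.0005,0,10],[0.017,0,0.001,0,10],[0.022,0,0.002,0,10]]]' 20;  python3 -c "
from h import *
show();shot('s11')"
```

```text
clock: 12.5
position: [539.3, 244.0, 292.4]
eef_rot: [0.305, 3.108, 0.018]
contact_force: [5.7, -5.7, 24.8]
finger_gap: 28.9
t 12.5 grasp [542.3 245.5 137.4] jawyaw 78.8 tilt [ 0.019  0.01  -1.   ] F [ 5.7 -5.7 24.8] gap 28.9 q7 0.37
```

View pics/s11.png

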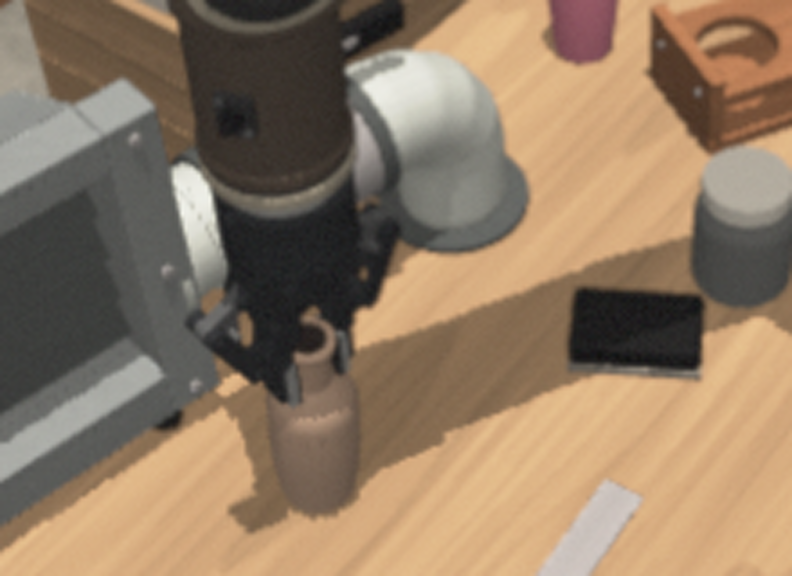

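```bash
python3 -m crank '[[[0.003,0,-0.0025,0,10],[0.009,0,-0.002,0,10],[0.015,0,-0.001,0,10],[0.021,0,0.0005,0,10],[0.027,0,0.0025,0,10]]]' 20;  python3 -c "
from h import *
show();shot('s12')"
```

```text
clock: 13.05
position: [514.1, 249.4, 292.2]
eef_rot: [0.304, 3.101, 0.018]
contact_force: [4.7, -8.8, 32.7]
finger_gap: 28.6
t 13.05 grasp [518.2 250.8 137.3] jawyaw 78.8 tilt [ 0.027  0.009 -1.   ] F [ 4.7 -8.8 32.7] gap 28.6 q7 0.33
```

View pics/s12.png

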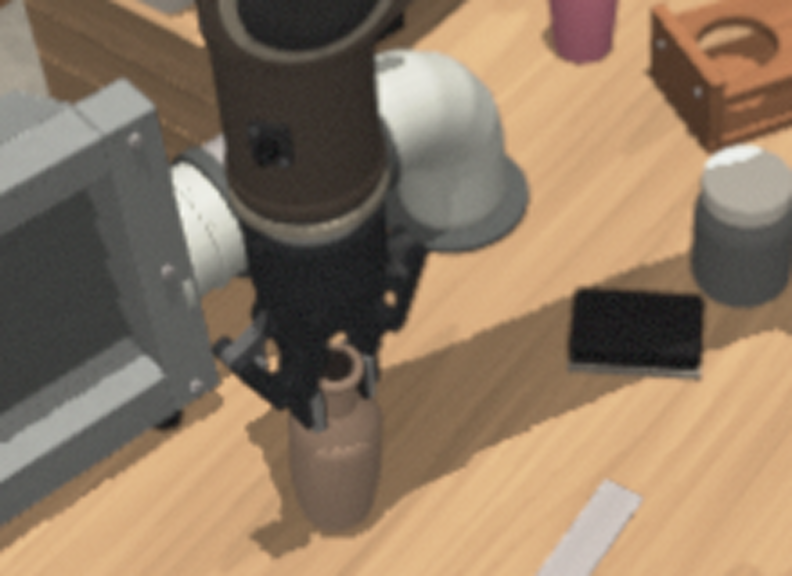

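```bash
cat >> h.py <<'E'
def inplane(uv,g,cam='side',yaw=-11.7):
    # point in vertical plane through g containing hood x; returns (s along -xhat, z)
    a=np.radians(yaw);d=-np.array([np.cos(a),np.sin(a),0])
    f=lambda p:P(cam,np.array([g[0],g[1],0])+d*p[0]+[0,0,p[1]])[0]-uv
    return least_squares(f,[0,100]).x
E
python3 -c "
from h import *
c=lambda x,y:np.array([x/3.6+170,y/3.6+210])
g=(518.2,250.8)
print('lip',inplane(c(342,366),g));print('foot low edge',inplane(c(335,533),g)); print('body bottom outline sides')
"
```

```text
lip [ 11.19365538 165.30672584]
foot low edge [-31.57664689 -48.71158357]
body bottom outline sides
```

```bash
python3 -c "
from h import *
c=lambda x,y:np.array([x/3.6+170,y/3.6+210])
print(inplane(c(314,340),(542.3,245.5)),inplane(np.array([320/4+170,432/4+190]),(561.6,241.2)),inplane(np.array([297/4+170,382/4+190]),(582,235.1)))
s,R,p=st();print(s['wrist_torque'],s['contact_force'],s['joint_efforts'].round(1))
"
```

```text
[  9.29774846 164.29801802] [  3.40227922 162.25385821] [  6.7742176  185.21140193]
[-2.39234386 -1.5175836  -0.05948462] [ 3.17133369 -6.10408801 21.90540515] [ -3.4 -42.3 -13.3 -17.2  -2.7  -2.1   0. ]
```

```bash
python3 -m crank '[[[0,0,-0.03,0,10],[0,0,-0.07,0,10],[0,0,-0.11,0,10],[0,0,-0.13,0,10],[0,0,-0.13,0,10]]]' 40;  python3 -c "
from h import *
show();shot('s13');to(518.5,-215,240,60.5)"
```

```text
clock: 13.6
position: [509.3, 249.5, 424.4]
eef_rot: [0.302, 3.099, 0.02]
contact_force: [-0.1, 0.1, -2.7]
finger_gap: 28.2
t 13.6 grasp [513.8 251.1 269.4] jawyaw 78.88 tilt [ 0.029  0.01  -1.   ] F [-0.1  0.1 -2.7] gap 28.2 q7 0.45
to (518.5, -215, 240, 60.5) -> [-0.0943, -0.4557, 0.0235] turn 18.4
```

View pics/s13.png

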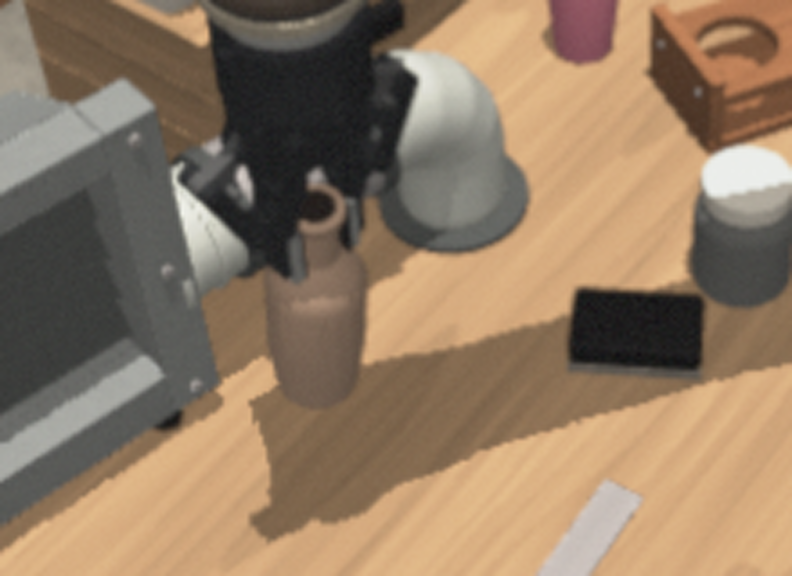

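```bash
python3 -m crank '[[[-0.01,-0.03,0,2,10],[-0.02,-0.07,0,4,10],[-0.03,-0.115,0,6,10],[-0.04,-0.16,0,8,10],[-0.05,-0.205,0,10,10],[-0.06,-0.25,0,12,10],[-0.07,-0.295,0,15,10],[-0.08,-0.34,0,18,10]]]' 40; python3 -c "
from h import *
show();to(518.5,-215,240,60.5)"
```

```text
clock: 14.45
position: [520.8, -102.3, 417.1]
eef_rot: [0.789, 3.02, 0.023]
contact_force: [1.7, -0.1, -3.0]
finger_gap: 28.3
t 14.45 grasp [ 524.5 -100.8  262.2] jawyaw 60.74 tilt [ 0.023  0.009 -1.   ] F [ 1.7 -0.1 -3. ] gap 28.3 q7 0.86
to (518.5, -215, 240, 60.5) -> [-0.0503, -0.1029, 0.0209] turn 0.2
```

```bash
python3 -m crank '[[[-0.012,-0.025,0,0,10],[-0.025,-0.055,0,0,10],[-0.04,-0.085,0,0,10],[-0.0503,-0.103,0,0,10],[-0.0503,-0.103,0.015,0,10],[-0.0503,-0.103,0.02,0,10]]]' 40; python3 -c "
from h import *
show();to(518.5,-215,200,60.5);shot('s15',320,130,150,130,5);shot('t15',350,180,150,130,5,'top')"
```

```text
clock: 15.05
position: [513.7, -216.5, 392.3]
eef_rot: [0.791, 3.025, 0.026]
contact_force: [-0.5, 1.3, -2.1]
finger_gap: 28.4
t 15.05 grasp [ 516.5 -214.6  237.3] jawyaw 60.69 tilt [ 0.019  0.012 -1.   ] F [-0.5  1.3 -2.1] gap 28.4 q7 1.04
to (518.5, -215, 200, 60.5) -> [-0.0015, -0.0001, 0.0373] turn 0.2
```

View pics/s15.png

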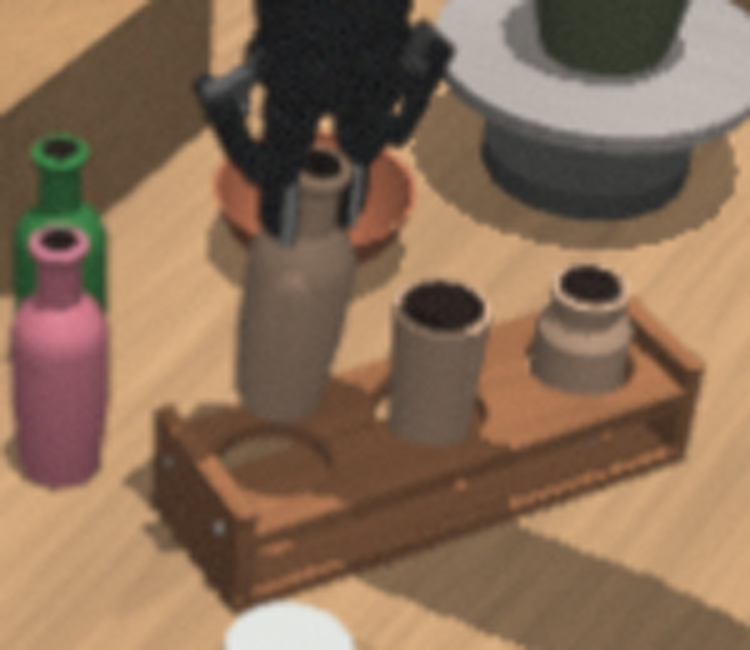

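View pics/t15.png

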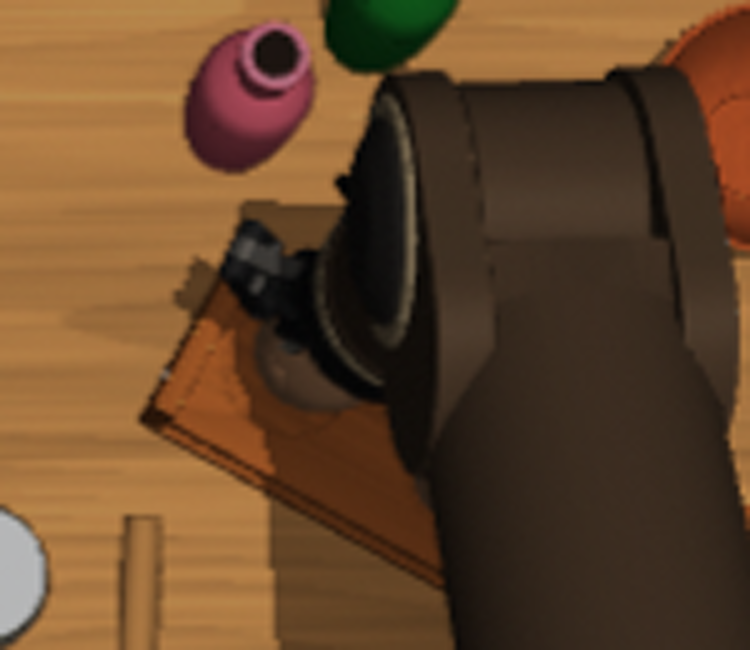

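```bash
cat >> h.py <<'E'
def circ(c,ax,r,n=60):
    ax=np.array(ax)/np.linalg.norm(ax);u=np.cross(ax,[0.3,0.5,0.8]);u/=np.linalg.norm(u);v=np.cross(ax,u)
    t=np.linspace(0,2*np.pi,n);return np.array(c)+r*(np.outer(np.cos(t),u)+np.outer(np.sin(t),v))
def overlay(img,foot,ax,cam,x,y,k,col=(0,255,255)):
    ax=np.array(ax)/np.linalg.norm(ax)
    for h,r in((0,23),(46,28),(98,28),(122,12),(148,12),(160,16)):
        uv=(P(cam,circ(np.array(foot)+h*ax,ax,r))-[x,y])*k
        cv2.polylines(img,[uv.round().astype(int)],True,col,1)
def fitvase(pts,cam,d,g):
    pass
E
cat > ov.py <<'E'
import sys
from h import *
# ov.py pic out x y k cam lipx lipy lipz tilt dyaw
a=sys.argv;img=cv2.imread(a[1]);x,y,k=map(float,a[3:6]);cam=a[6];L=np.array(list(map(float,a[7:10])));t=np.radians(float(a[10]));dy=np.radians(float(a[11]))
ax=np.array([np.sin(t)*np.cos(dy),np.sin(t)*np.sin(dy),np.cos(t)])
print('foot',L-160*ax);overlay(img,L-160*ax,ax,cam,x,y,k);cv2.imwrite(a[2],img)
E
python3 - <<'E'
from h import *
g=(516.5,-214.6)
s,z=inplane(np.array([325/5+320,165/5+130]),g,yaw=-29.4);print(s,z)
E
python3 ov.py pics/s15.png pics/o15.png 320 130 5 side 505.5 -208.4 265 14 150.6
```

```text
8.908868687336376 262.5624019538043
foot [ 539.22251147 -227.40165866  109.7526838 ]
```

View pics/o15.png

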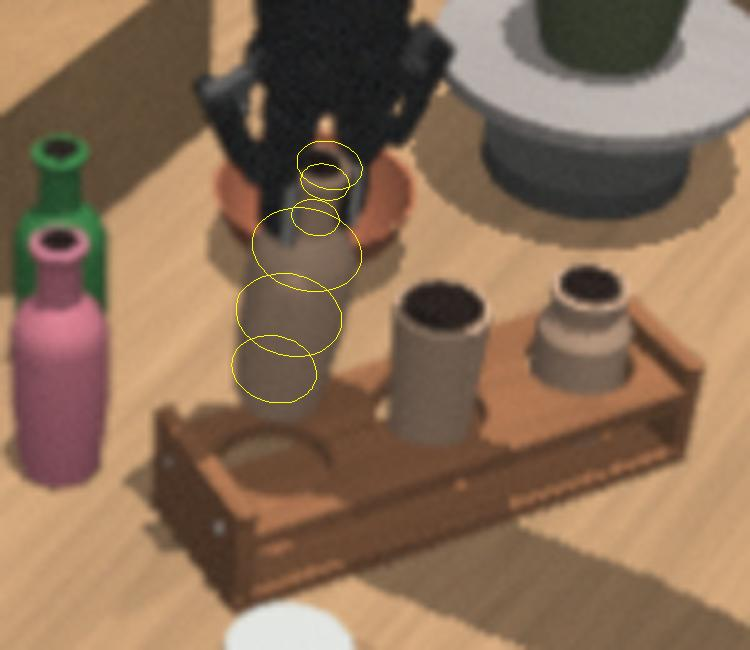

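Run:
```python
from h import *
pc=lambda x,y:np.array([x/5+320,y/5+130])
d=np.array([np.cos(np.radians(150.6)),np.sin(np.radians(150.6)),0]);e=np.array([-d[1],d[0],0])
def f(p):
    L=np.array([516.5,-214.6,p[2]])+p[3]*d ;ax=np.array([0,0,1.])+p[0]*d+p[1]*e;ax/=np.linalg.norm(ax)
    F=L-160*ax
    return np.r_[P('side',L)[0]-pc(325,165),P('side',F)[0]-pc(283,390)]
r=least_squares(f,[0.05,0,262,9]);print(r.x,r.fun)
p=r.x;L=np.array([516.5,-214.6,p[2]])+p[3]*d ;ax=np.array([0,0,1.])+p[0]*d+p[1]*e;ax/=np.linalg.norm(ax);F=L-160*ax;print(L,F)
img=cv2.imread('pics/s15.png');overlay(img,F,ax,'side',320,130,5);cv2.imwrite('pics/o15.png',img)
```

```text
[1.43404218e-01 5.70698668e-03 2.62562402e+02 8.90886869e+00] [ 0.00000000e+00  0.00000000e+00  5.99129635e-11 -2.13731255e-10]
[ 508.73847056 -210.22660292  262.56240195] [ 528.96915405 -220.58853883  104.18516328]
```

View pics/o15.png

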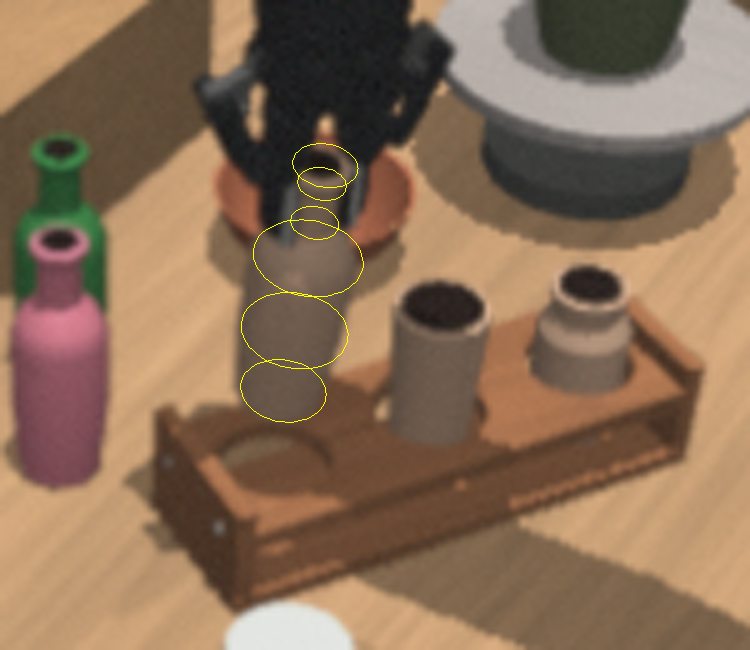

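```bash
python3 -m crank '[[[0,0,0.02,0,10],[0,0,0.04,0,10],[0,0,0.052,0,10],[0,0,0.054,0,10]]]' 40; python3 -c "
from h import *
show();shot('s16',320,130,150,130,5)"
```

```text
clock: 15.55
position: [515.0, -213.6, 338.3]
eef_rot: [0.785, 3.028, 0.027]
contact_force: [0.2, 0.6, -2.5]
finger_gap: 28.1
t 15.55 grasp [ 517.7 -211.6  183.3] jawyaw 60.93 tilt [ 0.017  0.013 -1.   ] F [ 0.2  0.6 -2.5] gap 28.1 q7 0.99
```

View pics/s16.png

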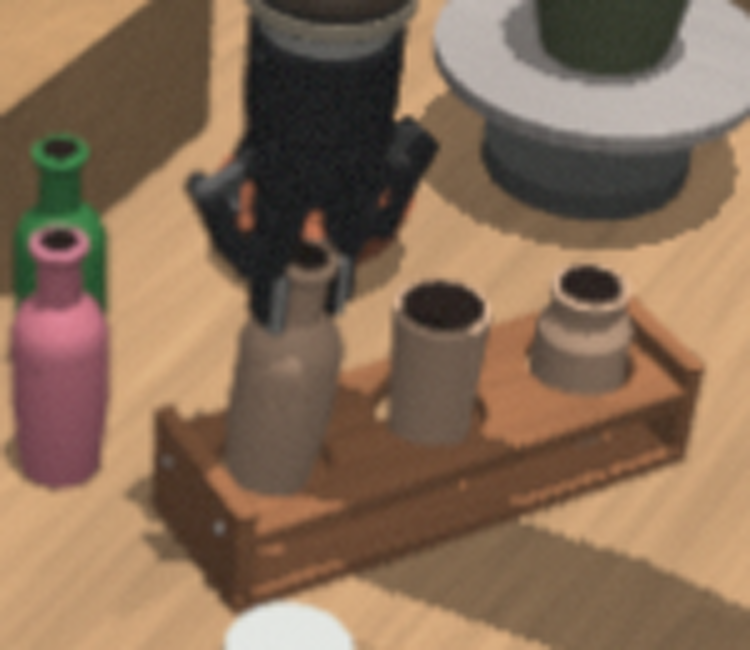

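```bash
python3 -m crank '[[[0.005,0,0,0,10],[0.01,0,0,0,10],[0.016,0,0,0,10],[0.022,0,0.001,0,10],[0.028,0,0.002,0,10],[0.034,0,0.003,0,10]]]' 20; python3 -c "
from h import *
show();shot('s17',320,130,150,130,5)"
```

```text
clock: 16.2
position: [487.7, -199.0, 338.8]
eef_rot: [0.784, 3.015, 0.022]
contact_force: [6.9, -7.5, 5.9]
finger_gap: 28.3
t 16.2 grasp [ 492.1 -198.   183.9] jawyaw 60.85 tilt [ 0.029  0.007 -1.   ] F [ 6.9 -7.5  5.9] gap 28.3 q7 0.99
```

View pics/s17.png

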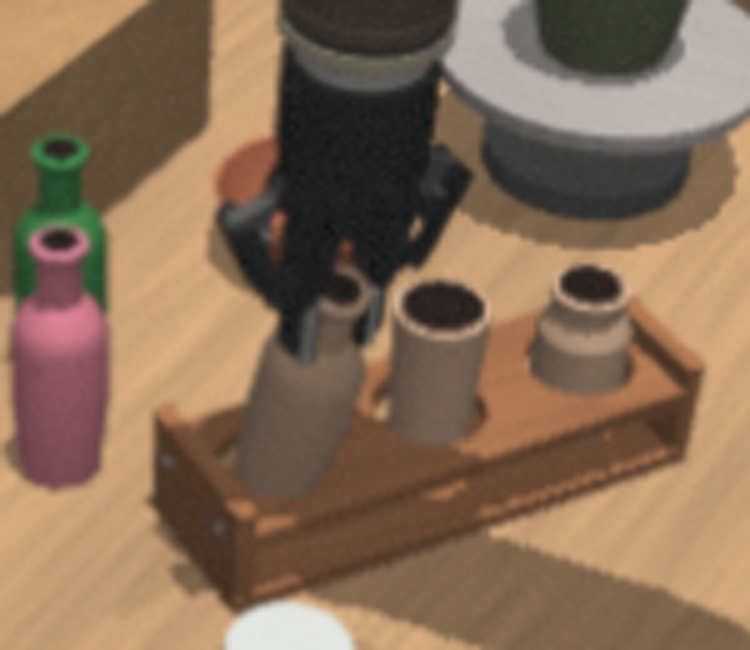

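```bash
python3 -m crank '[[[0.006,0,0.001,0,10],[0.012,0,0.002,0,10],[0.018,0,0.004,0,10],[0.024,0,0.006,0,10],[0.03,0,0.009,0,10],[0.036,0,0.012,0,10]]]' 20; python3 -c "
from h import *
show();shot('s18',320,130,150,130,5)"
```

```text
clock: 16.85
position: [455.0, -180.3, 325.6]
eef_rot: [0.784, 3.018, 0.022]
contact_force: [1.1, -0.6, -0.8]
finger_gap: 28.2
t 16.85 grasp [ 459.  -179.1  170.7] jawyaw 60.87 tilt [ 0.026  0.008 -1.   ] F [ 1.1 -0.6 -0.8] gap 28.2 q7 0.98
```

View pics/s18.png

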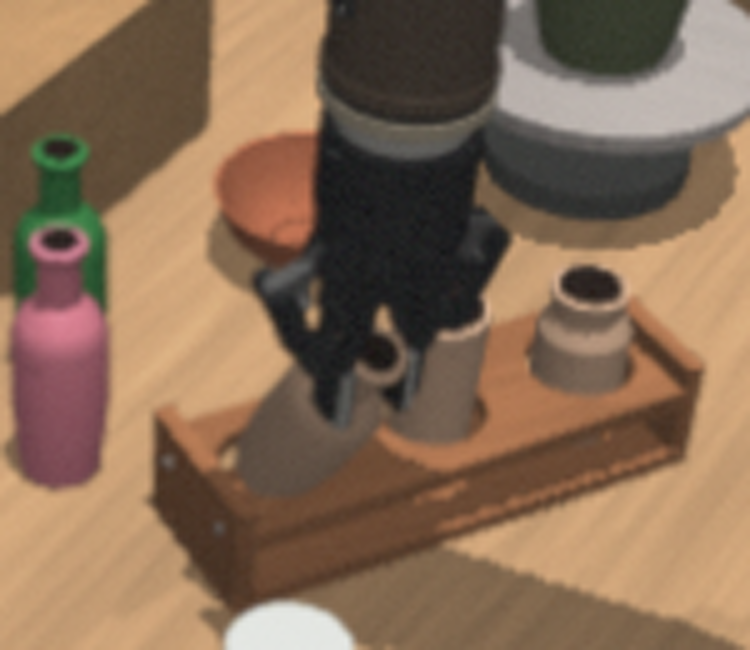

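```bash
python3 -m crank '[[[0.006,0,0.003,0,10],[0.012,0,0.007,0,10],[0.018,0,0.011,0,10],[0.024,0,0.016,0,10],[0.03,0,0.021,0,10],[0.035,0,0.026,0,10]]]' 20; python3 -c "
from h import *
show();shot('s19',320,130,150,130,5);shot('t19',350,180,150,130,5,'top')"
```

```text
clock: 17.5
position: [423.6, -162.2, 297.8]
eef_rot: [0.784, 3.02, 0.022]
contact_force: [0.5, -0.8, -0.6]
finger_gap: 27.8
t 17.5 grasp [ 427.3 -160.9  142.8] jawyaw 60.9 tilt [ 0.024  0.008 -1.   ] F [ 0.5 -0.8 -0.6] gap 27.8 q7 0.94
```

View pics/s19.png

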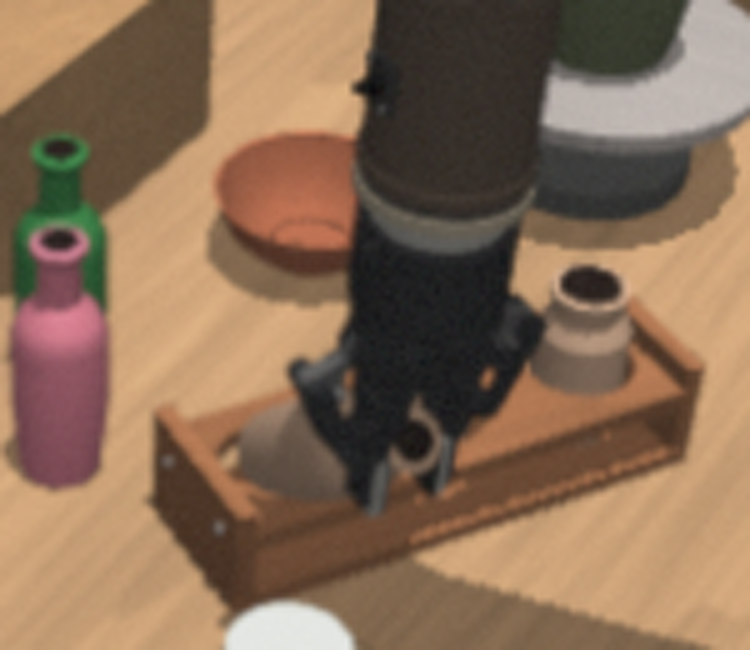

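View pics/t19.png

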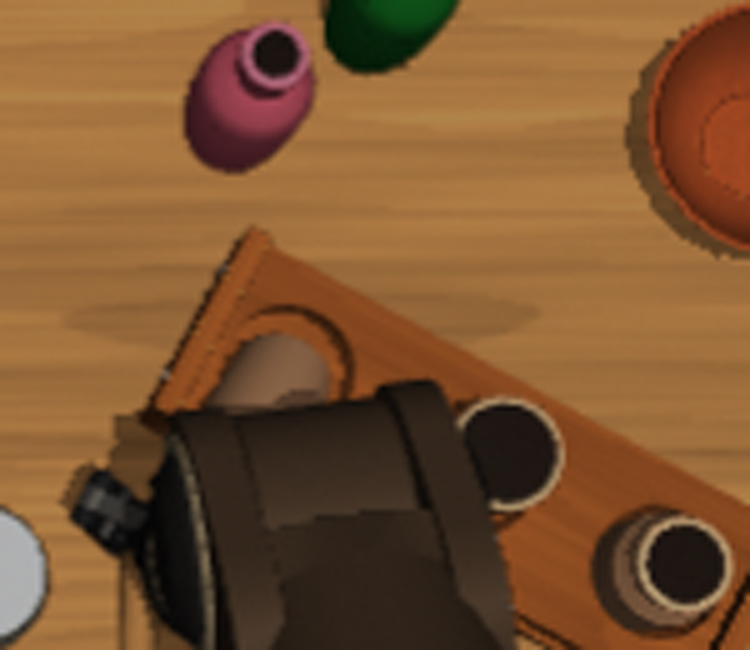

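```bash
python3 -m crank '[[[0.005,0,0.006,0,10],[0.01,0,0.012,0,10],[0.014,0,0.019,0,10],[0.017,0,0.025,0,10],[0.019,0,0.031,0,10],[0.021,0,0.036,0,10]]]' 20; python3 -c "
from h import *
show();shot('s20',320,130,150,130,5)"
```

```text
clock: 18.2
position: [405.7, -151.5, 260.6]
eef_rot: [0.784, 3.022, 0.022]
contact_force: [-1.1, -0.1, 0.0]
finger_gap: 28.0
t 18.2 grasp [ 409.2 -150.2  105.7] jawyaw 60.92 tilt [ 0.023  0.009 -1.   ] F [-1.1 -0.1  0. ] gap 28.0 q7 0.87
```

View pics/s20.png

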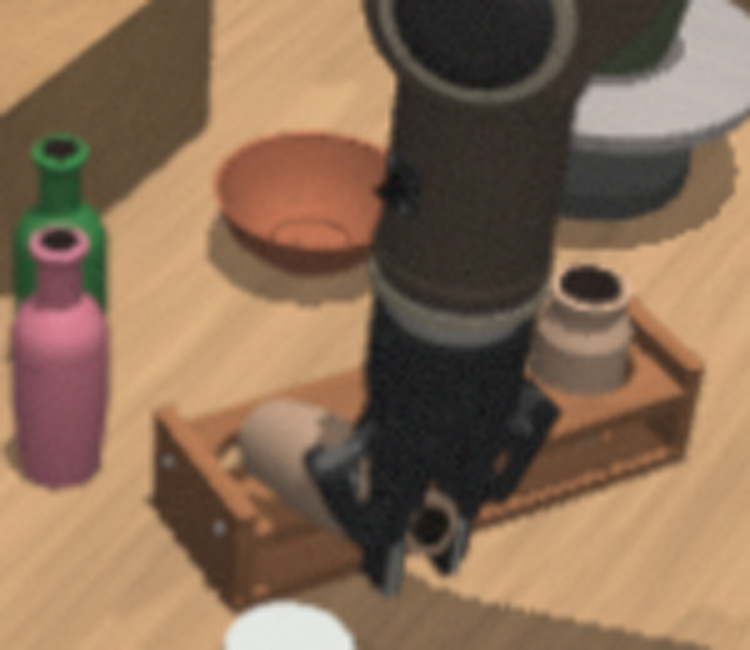

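```bash
python3 -m crank '[[[0,0,0,0,10],[0,0,0,0,10],[0,0,-0.02,0,10],[0,0,-0.05,0,10],[0,0,-0.09,0,10],[0,0,-0.12,0,10],[0,0,-0.12,0,10]]]' 90; python3 -c "
from h import *
show();shot('s21',320,110,150,130,5);to(455,252,226,78.3)"
```

```text
clock: 18.95
position: [403.8, -152.5, 383.4]
eef_rot: [0.783, 3.017, 0.019]
contact_force: [0.7, -0.8, -3.1]
finger_gap: 25.7
t 18.95 grasp [ 408.  -151.6  228.4] jawyaw 60.9 tilt [ 0.027  0.005 -1.   ] F [ 0.7 -0.8 -3.1] gap 25.7 q7 1.1
to (455, 252, 226, 78.3) -> [0.1546, 0.3761, 0.0041] turn -17.4
```

View pics/s21.png

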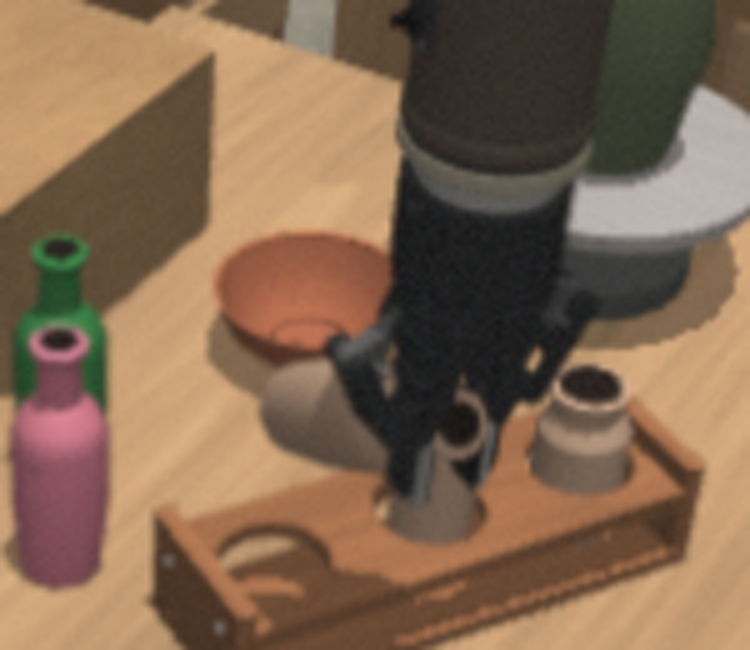

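```bash
python3 -m crank '[[[0.01,0.03,0,-2,10],[0.03,0.07,0,-4,10],[0.048,0.115,0,-6,10],[0.066,0.16,0,-8,10],[0.084,0.205,0,-10,10],[0.102,0.25,0,-13,10],[0.12,0.295,0,-15,10],[0.138,0.335,0,-17.4,10]]]' 90; python3 -c "
from h import *
show();shot('s22');to(455,252,120,78.3)"
```

```text
clock: 19.8
position: [445.3, 208.8, 382.7]
eef_rot: [0.317, 3.104, 0.013]
contact_force: [0.7, -0.3, -2.8]
finger_gap: 26.0
t 19.8 grasp [448.7 209.7 227.8] jawyaw 78.34 tilt [ 0.022  0.006 -1.   ] F [ 0.7 -0.3 -2.8] gap 26.0 q7 0.44
to (455, 252, 120, 78.3) -> [0.0013, 0.0322, 0.1096] turn 0.7
```

View pics/s22.png

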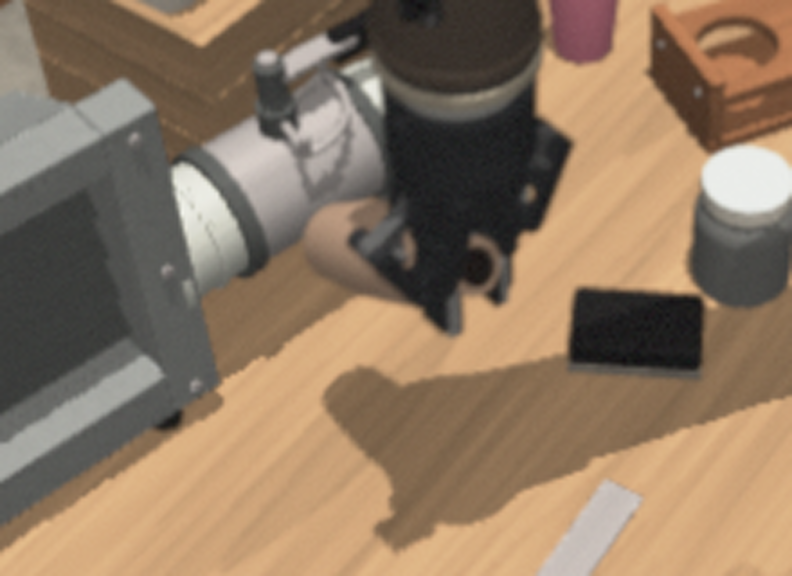

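```bash
python3 -m crank '[[[0,0.02,0.03,0.7,10],[0,0.035,0.06,0.7,10],[0,0.035,0.09,0.7,10],[0,0.035,0.115,0.7,10],[0,0.035,0.13,0.7,10],[0,0.035,0.13,0.7,10]]]' 90; python3 -c "
from h import *
show();shot('s23')"
```

```text
clock: 20.45
position: [452.7, 251.9, 251.9]
eef_rot: [0.318, 3.108, 0.021]
contact_force: [0.1, -0.7, -3.4]
finger_gap: 25.7
t 20.45 grasp [455.6 253.7  96.9] jawyaw 78.32 tilt [ 0.019  0.011 -1.   ] F [ 0.1 -0.7 -3.4] gap 25.7 q7 0.19
```

View pics/s23.png

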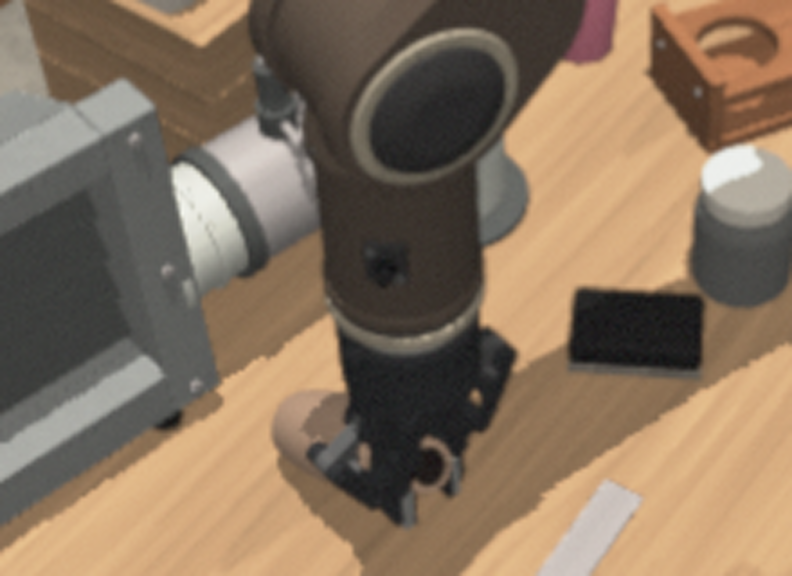

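```bash
python3 -m crank '[[[0,0,0.006,0,10],[0,0,0.013,0,10],[0.001,0,0.02,0,10],[0.002,0,0.027,0,10],[0.003,0,0.034,0,10],[0.004,0,0.041,0,10],[0.005,0,0.047,0,10],[0.005,0,0.047,0,10]]]' 20; python3 -c "
from h import *
show();shot('s24')"
```

```text
clock: 21.3
position: [449.2, 254.2, 205.8]
eef_rot: [0.317, 3.106, 0.023]
contact_force: [0.4, 0.2, 1.8]
finger_gap: 25.9
t 21.3 grasp [452.5 256.1  50.9] jawyaw 78.36 tilt [ 0.021  0.013 -1.   ] F [0.4 0.2 1.8] gap 25.9 q7 0.12
```

View pics/s24.png

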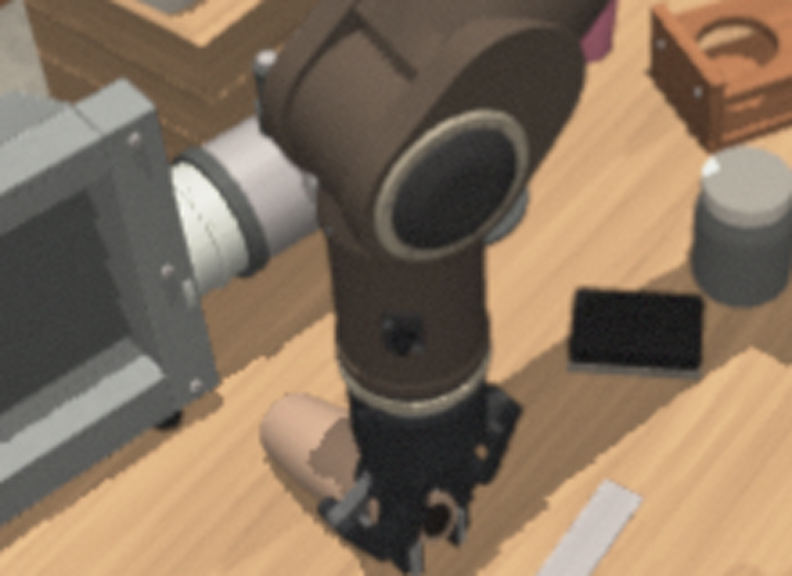

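```bash
python3 -m crank '[[[0,0,0.003,0,10],[0,0,0.006,0,10],[0,0,0.009,0,10],[0,0,0.009,0,10]]]' 20; python3 -c "
from h import *
show();shot('s25')"
```

```text
clock: 21.75
position: [449.6, 254.2, 196.9]
eef_rot: [0.317, 3.106, 0.023]
contact_force: [-2.2, 1.3, 2.1]
finger_gap: 25.4
t 21.75 grasp [452.9 256.2  41.9] jawyaw 78.35 tilt [ 0.021  0.013 -1.   ] F [-2.2  1.3  2.1] gap 25.4 q7 0.1
```

View pics/s25.png

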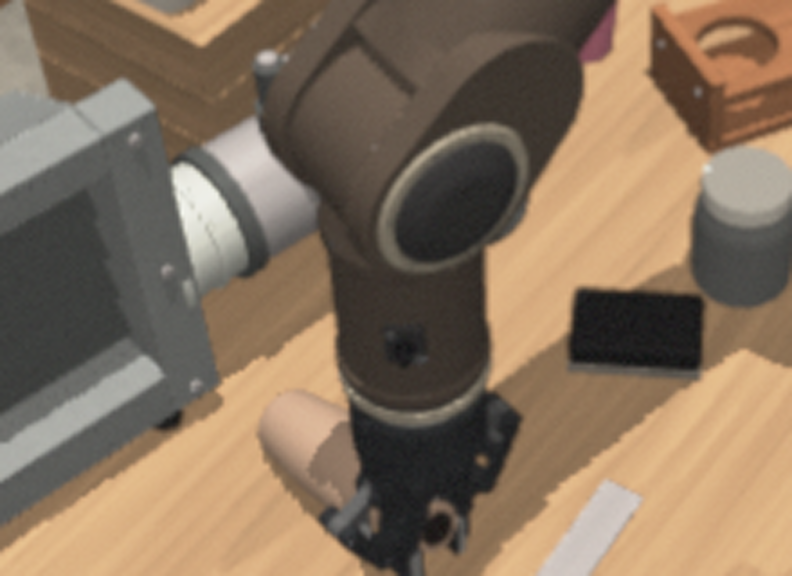

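```bash
python3 -m crank '[[[0,0,0.002,0,10],[0,0,0.004,0,10],[0,0,0.006,0,10],[0,0,0.006,0,10]]]' 20; python3 -c "
from h import *
show();shot('s26')"; python3 -m crank '[[[0,0,0.002,0,10],[0,0,0.004,0,10],[0,0,0.005,0,10],[0,0,0.005,0,10]]]' 20
```

```text
clock: 22.2
position: [449.8, 254.3, 190.8]
eef_rot: [0.317, 3.106, 0.023]
contact_force: [-1.0, 0.4, 2.6]
finger_gap: 25.6
t 22.2 grasp [453.1 256.2  35.8] jawyaw 78.35 tilt [ 0.021  0.013 -1.   ] F [-1.   0.4  2.6] gap 25.6 q7 0.09
clock: 22.65
position: [449.9, 254.2, 185.7]
eef_rot: [0.317, 3.106, 0.023]
contact_force: [-2.3, 0.7, 2.3]
finger_gap: 25.0
```

View pics/s26.png

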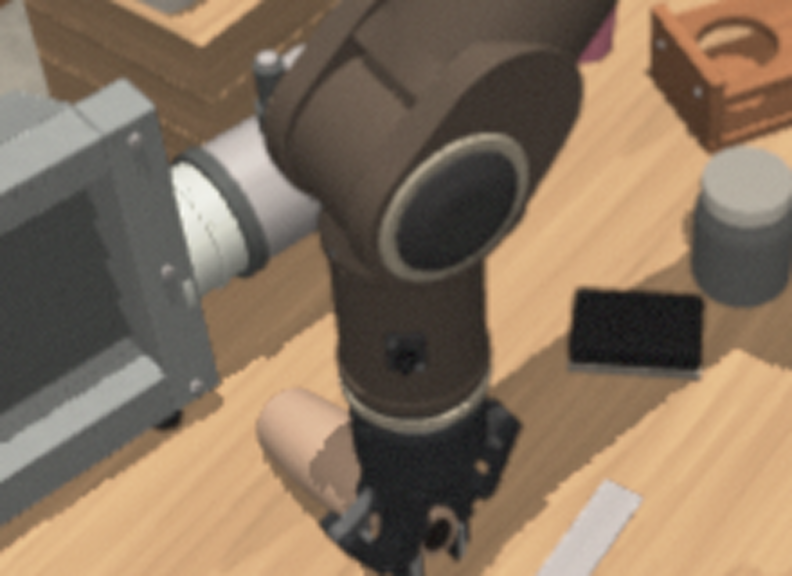

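```bash
python3 -m crank '[[[0,0,0.0015,0,10],[0,0,0.003,0,10],[0,0,0.004,0,10],[0,0,0.004,0,10]]]' 20; python3 -c "
from h import *
show();shot('s27')"
```

```text
clock: 23.05
position: [450.0, 254.3, 181.6]
eef_rot: [0.317, 3.106, 0.022]
contact_force: [-1.9, 1.1, 1.5]
finger_gap: 25.4
t 23.05 grasp [453.2 256.2  26.6] jawyaw 78.35 tilt [ 0.021  0.012 -1.   ] F [-1.9  1.1  1.5] gap 25.4 q7 0.08
```

View pics/s27.png

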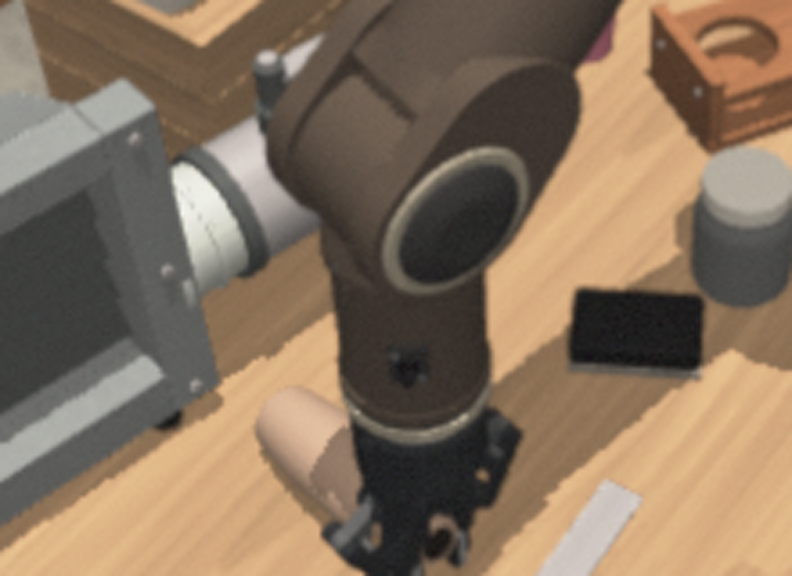

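```bash
python3 -m crank '[[[0,0,0,0,34],[0,0,0,0,38],[0,0,0,0,45],[0,0,0,0,60],[0,0,0,0,70],[0,0,0,0,70]]]' 20; python3 -c "
from h import *
show();shot('s28')"
```

```text
clock: 23.7
position: [450.0, 254.3, 181.6]
eef_rot: [0.317, 3.106, 0.022]
contact_force: [0.1, 0.2, 0.3]
finger_gap: 60.0
t 23.7 grasp [453.3 256.2  26.7] jawyaw 78.34 tilt [ 0.021  0.012 -1.   ] F [0.1 0.2 0.3] gap 60.0 q7 0.08
```

View pics/s28.png

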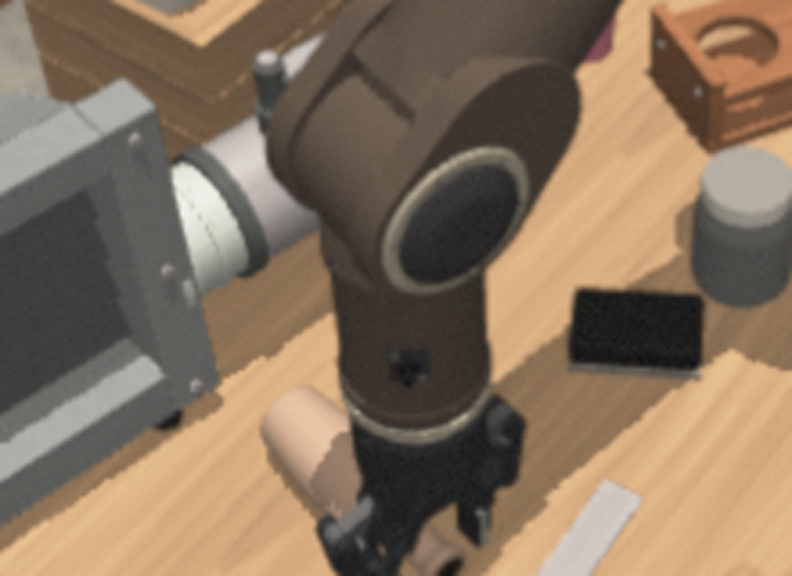

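```bash
python3 -m crank '[[[0,0,-0.02,0,70],[0,0,-0.05,0,80],[0,0,-0.09,0,100],[0,0,-0.13,0,100],[0.0,0,-0.15,0,100],[0.0,0,-0.15,0,100]]]' 20; python3 -c "
from h import *
show();shot('s29');shot('t29',140,150,220,160,3.6,'top')"
```

```text
clock: 24.35
position: [447.4, 253.1, 334.5]
eef_rot: [0.317, 3.101, 0.026]
contact_force: [0.4, -0.1, -0.8]
finger_gap: 85.5
t 24.35 grasp [451.4 255.3 179.6] jawyaw 78.33 tilt [ 0.026  0.014 -1.   ] F [ 0.4 -0.1 -0.8] gap 85.5 q7 0.29
```

View pics/s29.png

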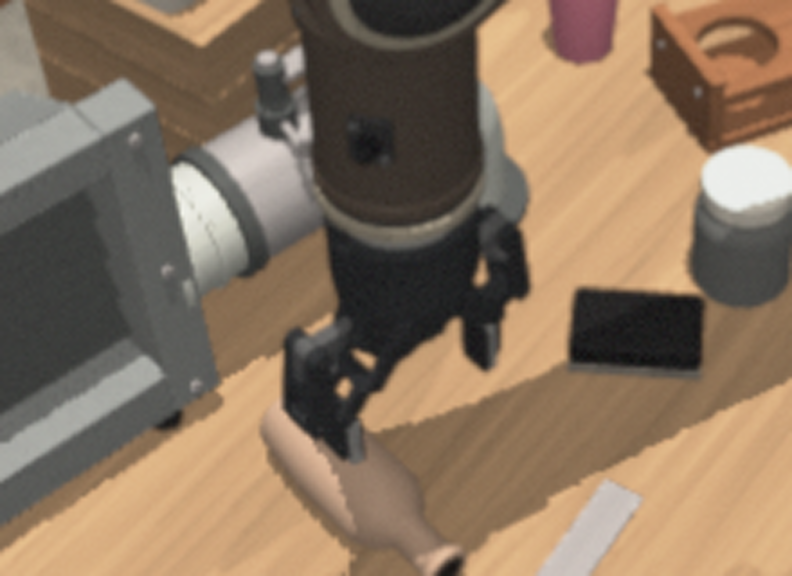

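View pics/t29.png

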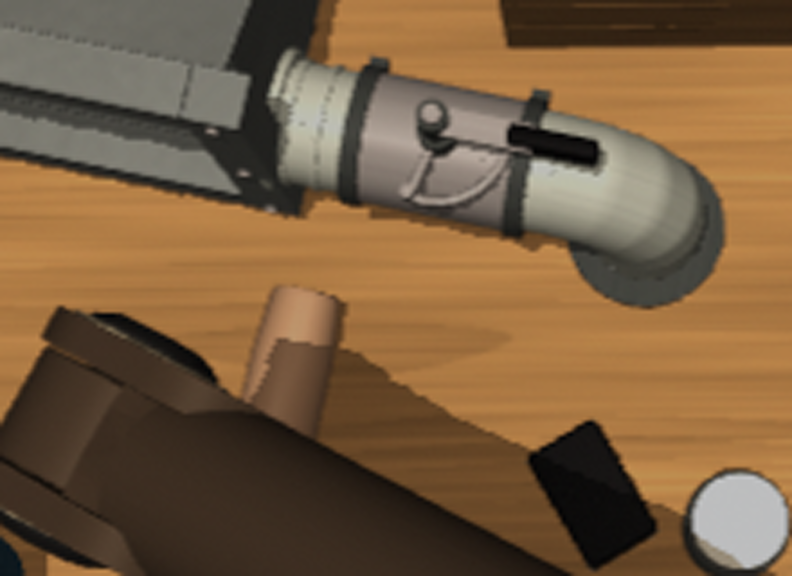

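```bash
python3 -c "
from h import *
shot('s30',220,300,110,90,7)"
```

```text
(no output)
```

View pics/s30.png

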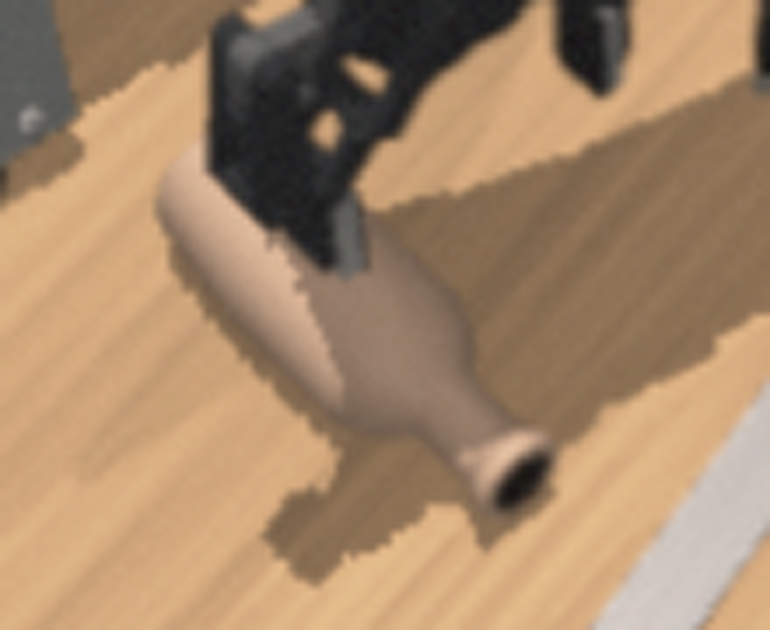

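Run:
```python
from h import *
L=onz('side',np.array([523/7+220,476/7+300]),28);
F=onz('top',np.array([308/3.6+140,297/3.6+150]),28+10)
print(L,F,np.linalg.norm(L-F),np.degrees(np.arctan2(*(F-L)[::-1])))
# direction from top edges of body
for p in [(272,290),(247,390),(345,305),(322,430)]: print(onz('top',np.array([p[0]/3.6+140,p[1]/3.6+150]),28))
ax=np.r_[L-F,0];ax/=np.linalg.norm(ax);foot=np.r_[L,28]-160*ax;print(foot,'bal',foot+65*ax)
for n,x,y,k,c in(('s30',220,300,7,'side'),('t29',140,150,3.6,'top')):
    i=cv2.imread(f'pics/{n}.png');overlay(i,foot,ax,c,x,y,k);cv2.imwrite(f'pics/o{n}.png',i)
```

```text
[437.41332721 258.10221738] [589.76918293 220.92957677] 156.82509996976654 -13.71146019588097
[596.52154538 247.072148  ]
[527.3853058  263.01768777]
[585.72395742 196.89831483]
[499.53957846 211.60534794]
[592.8536038  220.17702237  28.        ] bal [529.70599143 235.58413284  28.        ]
```

View pics/os30.png

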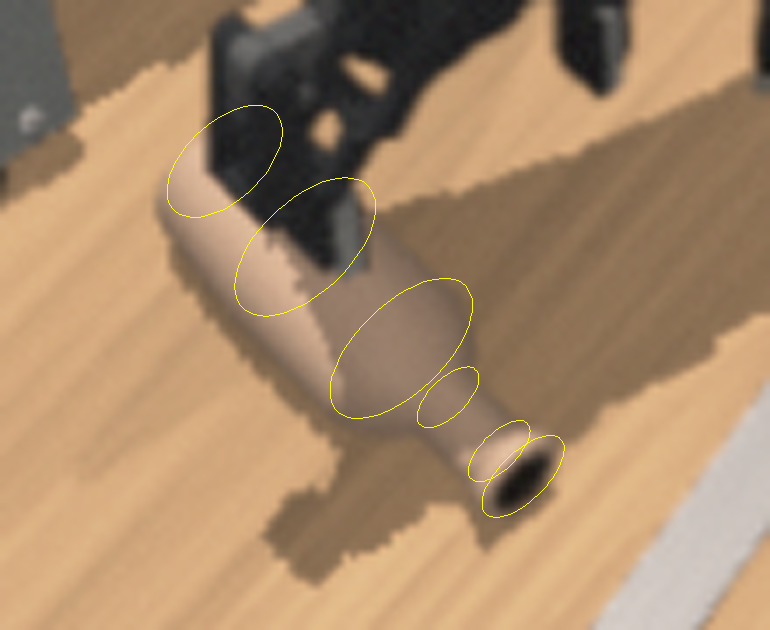

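View pics/ot29.png

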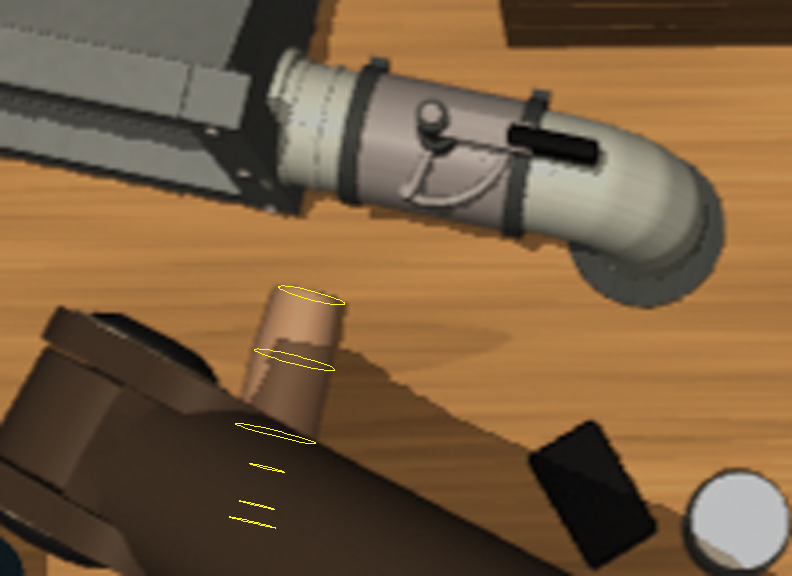

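```bash
python3 -c "
from h import *
show();to(530,237.5,90,77.2)"
```

```text
t 24.5 grasp [450.  253.7 175.9] jawyaw 78.32 tilt [ 0.02   0.011 -1.   ] F [-0.2 -1.1 -0.5] gap 85.3 q7 0.29
to (530, 237.5, 90, 77.2) -> [-0.0801, -0.001, 0.0873] turn 1.1
```

```bash
python3 -m crank '[[[-0.03,0,0.0,1.1,100],[-0.06,-0.001,0.01,1.1,100],[-0.08,-0.001,0.04,1.1,100],[-0.08,-0.001,0.07,1.1,100],[-0.08,-0.001,0.083,1.1,100],[-0.08,-0.001,0.083,1.1,100]]]' 40; python3 -c "
from h import *
show();to(530,237.5,28,77.2);shot('s31',200,270,130,110,6)"
```

```text
clock: 25.1
position: [525.3, 235.6, 246.6]
eef_rot: [0.346, 3.108, 0.018]
contact_force: [0.8, 0.5, -0.9]
finger_gap: 85.3
t 25.1 grasp [527.7 237.1  91.6] jawyaw 77.29 tilt [ 0.015  0.01  -1.   ] F [ 0.8  0.5 -0.9] gap 85.3 q7 0.29
to (530, 237.5, 28, 77.2) -> [-0.0013, 0.0001, 0.0636] turn 0.1
```

View pics/s31.png

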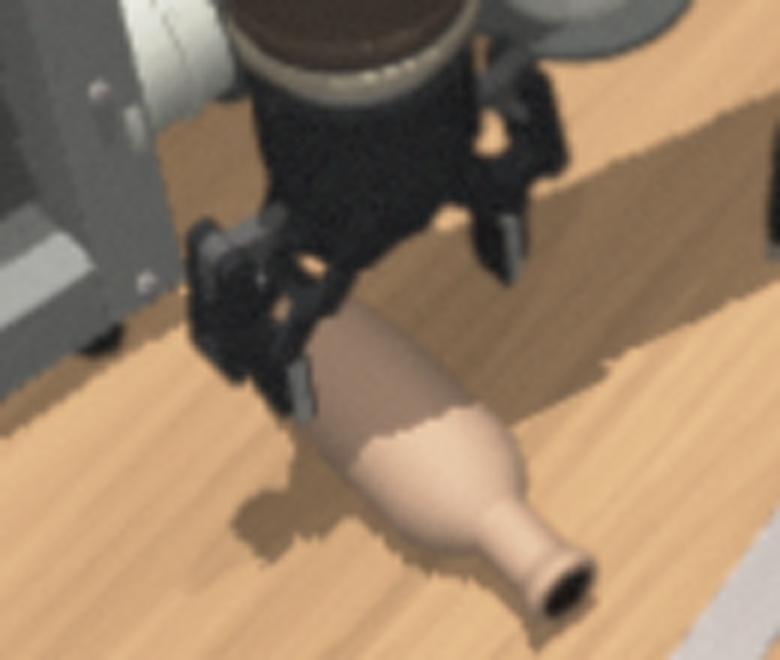

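Run:
```python
from h import *
print(onz('side',np.array([406/6+200,345/6+270]),88), onz('side',np.array([300/6+200,415/6+270]),88),onz('side',np.array([512/6+200,275/6+270]),88))
L=onz('side',np.array([566/6+200,590/6+270]),28);print(L)
```

```text
[520.94607027 240.15003291] [531.73306891 285.1975935 ] [509.71562251 193.44719957]
[437.56942865 259.22952836]
```

```bash
python3 -m crank '[[[-0.0015,0,0.015,0.1,100],[-0.0015,0,0.03,0.1,100],[-0.0015,0,0.045,0.1,100],[-0.0015,0,0.056,0.1,100],[-0.0015,0,0.063,0.1,100],[-0.0015,0,0.063,0.1,100]]]' 40; python3 -c "
from h import *
show()"; python3 -m crank '[[[0,0,0,0,78],[0,0,0,0,72],[0,0,0,0,66],[0,0,0,0,60],[0,0,0,0,50],[0,0,0,0,50]]]' 50;python3 -c "
from h import *
show();shot('s32',200,270,130,110,6)"
```

```text
clock: 25.75
position: [528.0, 236.4, 184.3]
eef_rot: [0.348, 3.107, 0.019]
contact_force: [1.0, 0.3, 0.8]
finger_gap: 85.6
t 25.75 grasp [530.5 238.   29.3] jawyaw 77.22 tilt [ 0.016  0.01  -1.   ] F [1.  0.3 0.8] gap 85.6 q7 0.22
clock: 26.35
position: [528.2, 236.7, 185.1]
eef_rot: [0.348, 3.106, 0.02]
contact_force: [-0.3, -0.2, 5.4]
finger_gap: 54.3
t 26.35 grasp [530.9 238.4  30.2] jawyaw 77.22 tilt [ 0.017  0.011 -1.   ] F [-0.3 -0.2  5.4] gap 54.3 q7 0.22
```

View pics/s32.png

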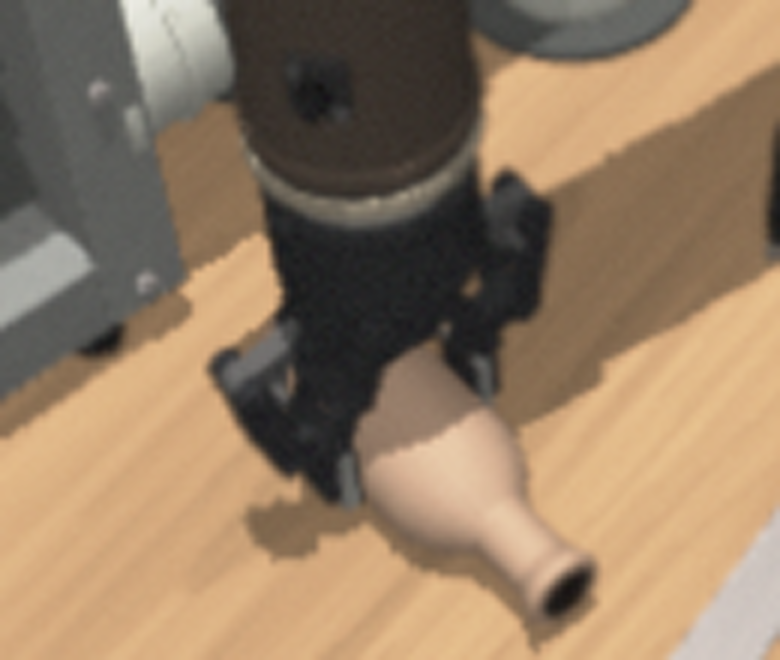

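```bash
python3 -m crank '[[[0,0,0,0,50],[0,0,-0.005,0,50],[0,0,-0.015,0,50],[0,0,-0.03,0,50],[0,0,-0.03,0,50]]]' 60;python3 -c "
from h import *
show();shot('s33',200,270,130,110,6)"
```

```text
clock: 26.9
position: [528.3, 236.9, 217.7]
eef_rot: [0.348, 3.103, 0.023]
contact_force: [0.5, 0.9, -3.3]
finger_gap: 54.0
t 26.9 grasp [531.5 238.9  62.7] jawyaw 77.22 tilt [ 0.021  0.013 -1.   ] F [ 0.5  0.9 -3.3] gap 54.0 q7 0.25
```

View pics/s33.png

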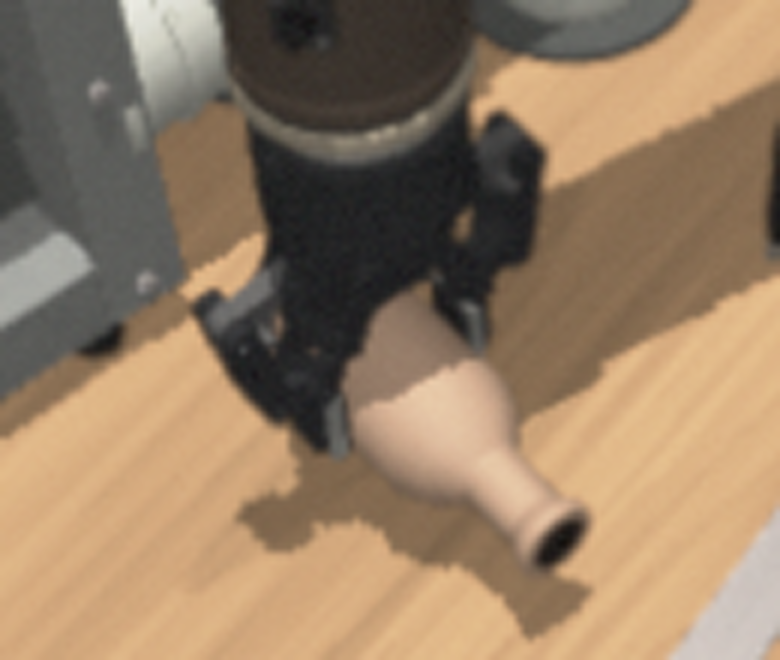

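Run:
```python
import cv2
s=cv2.imread('pics/side0.png');cv2.imwrite('pics/h1.png',cv2.resize(s[230:390,70:240],None,fx=4.6,fy=3.7*4.6/4.6 if 0 else 3.7,interpolation=2)) if 0 else cv2.imwrite('pics/h1.png',cv2.resize(s[230:390,75:240],None,fx=3.7,fy=3.7,interpolation=2))
t=cv2.imread('pics/top0.png');cv2.imwrite('pics/h2.png',cv2.resize(t[130:215,70:235],None,fx=4.8,fy=4.8,interpolation=2))
```

```text
(no output)
```

View pics/h1.png

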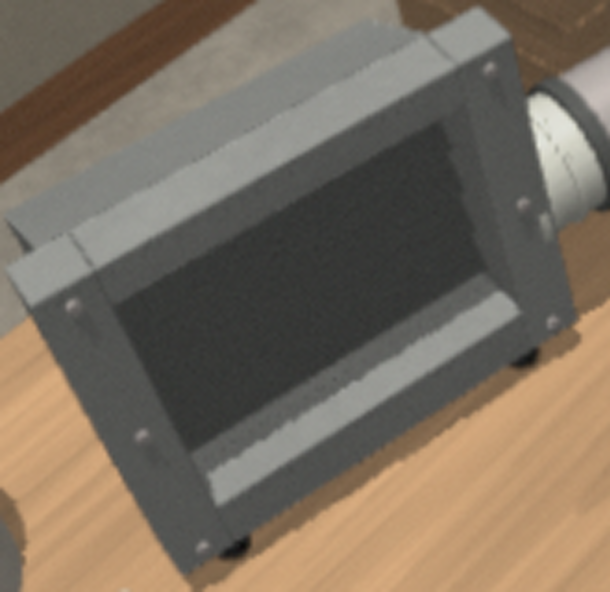

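View pics/h2.png

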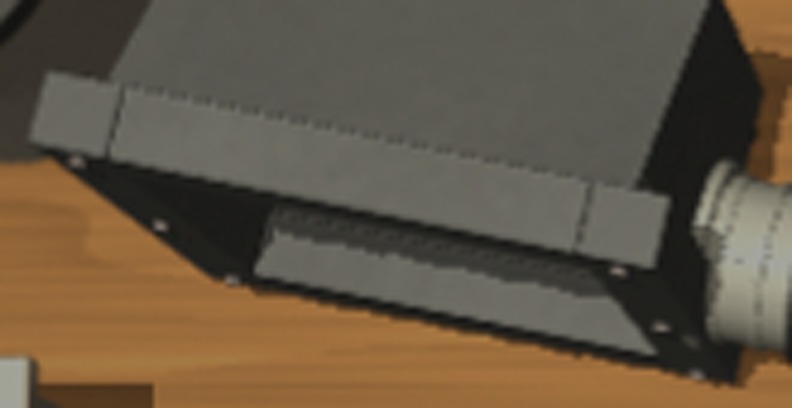

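Run:
```python
from h import *
S=lambda x,y:np.array([x/3.7+75,y/3.7+230]);T=lambda x,y:np.array([x/4.8+70,y/4.8+130])
obs=[('side',S(32,308),140,0),('side',S(512,42),-140,0),('side',S(577,318),-140,1),('side',S(190,573),140,1),('side',S(215,505),105,2),('side',S(522,308),-105,2),
('top',T(30,140),140,0),('top',T(657,268),-140,0),('top',T(215,278),140,1),('top',T(738,383),-140,1),('top',T(253,275),105,2),('top',T(660,352),-105,2)]
def f(p,full=0):
    o=[]
    for n,uv,s,t in obs:
        y=np.array([-np.sin(p[2]),np.cos(p[2])]);o.append(P(n,[*(p[:2]+s*y),p[3+t]])[0]-uv)
    return np.array(o).ravel()
r=least_squares(f,[680,360,-.19,275,10,65],loss='soft_l1');print(r.x.round(3),np.degrees(r.x[2]));print(r.fun.reshape(-1,2).round(1))
for cam in('side','top'):
    ob=obs;obs=[o for o in ob if o[0]==cam]
    for z in((275,0,65),(275,17,65),(265,17,65)):
        q=least_squares(lambda p:f([*p,*z]),[680,360,-.19]);print(cam,z,q.x.round(2),np.degrees(q.x[2]).round(1),np.abs(q.fun).max().round(1))
    obs=ob
```

```text
[ 6.80246e+02  3.66612e+02 -2.08000e-01  2.67315e+02  1.99360e+01
  6.03340e+01] -11.931993975155992
[[ 0.9  0.2]
 [ 0.5 -1. ]
 [ 0.6  0.3]
 [-1.1  0.8]
 [ 1.1 -0.4]
 [ 0.3  0.3]
 [ 0.3  0.1]
 [-0.2 -0.4]
 [-0.8 -0.5]
 [-0.4 -0.3]
 [ 0.  -1. ]
 [-0.5 -0.1]]
side (275, 0, 65) [ 6.8182e+02  3.6655e+02 -2.1000e-01] -12.0 5.2
side (275, 17, 65) [ 6.7814e+02  3.6826e+02 -2.1000e-01] -12.0 2.9
side (265, 17, 65) [ 6.8134e+02  3.6688e+02 -2.1000e-01] -12.1 1.8
top (275, 0, 65) [ 6.7950e+02  3.6611e+02 -2.1000e-01] -11.9 1.8
top (275, 17, 65) [ 6.7842e+02  3.6500e+02 -2.1000e-01] -11.9 0.7
top (265, 17, 65) [ 6.7951e+02  3.6614e+02 -2.1000e-01] -11.9 1.1
```

```bash
python3 -c "
from h import *
show();to(538.9,396.3,157.2,78.0)
T=lambda x,y:np.array([x/3.6+140,y/3.6+150])
a=onz('top',T(510,136),210);b=onz('top',T(600,151),210);print(a,b,np.degrees(np.arctan2(*(b-a)[::-1])),'expect -102')
"; python3 -m crank '[[[0,0,-0.02,0,50],[0,0,-0.04,0,50],[0,0.01,-0.065,0,50],[0,0.035,-0.08,-0.4,50],[0,0.06,-0.094,-0.8,50],[0,0.09,-0.094,-0.8,50],[0,0.12,-0.094,-0.8,50],[0,0.135,-0.094,-0.8,50]]]' 60;python3 -c "
from h import *
show();to(538.9,396.3,157.2,78.0);shot('s34',100,230,220,160,3.6)"
```

```text
t 26.95 grasp [531.2 238.5  61.7] jawyaw 77.21 tilt [ 0.02   0.012 -1.   ] F [-0.  -0.8 -3.8] gap 54.2 q7 0.25
to (538.9, 396.3, 157.2, 78.0) -> [0.0259, 0.1571, -0.0934] turn -0.8
[659.40876225  74.93056548] [649.67773203  19.98682607] -100.04344898185268 expect -102
clock: 27.75
position: [555.8, 369.5, 312.8]
eef_rot: [0.324, 3.107, 0.024]
contact_force: [0.3, -0.6, -3.1]
finger_gap: 53.8
t 27.75 grasp [558.8 371.6 157.9] jawyaw 78.11 tilt [ 0.02   0.013 -1.   ] F [ 0.3 -0.6 -3.1] gap 53.8 q7 0.24
to (538.9, 396.3, 157.2, 78.0) -> [0.0246, 0.0201, 0.0006] turn 0.1
```

View pics/s34.png

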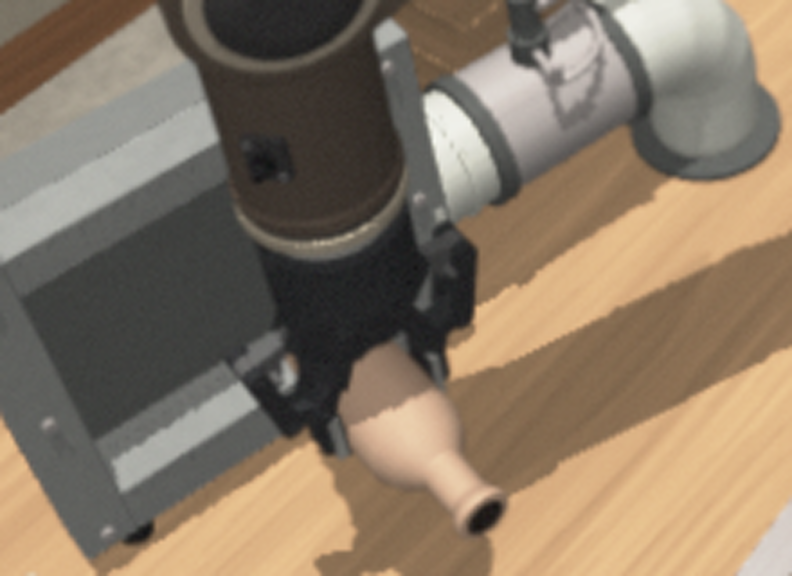

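```bash
python3 -m crank '[[[0.01,0.008,0,0,50],[0.02,0.017,0,0,50],[0.0246,0.0201,0.0006,0.1,50],[0.0246,0.0201,0.0006,0.1,50],[0.0246,0.0201,0.0006,0.1,50]]]' 60;python3 -c "
from h import *
show();to(538.9,396.3,157.2,78.0);shot('s35',80,230,200,170,3.5);shot('t35',70,120,200,170,3.5,'top')"
```

```text
clock: 28.3
position: [535.7, 395.1, 312.2]
eef_rot: [0.325, 3.106, 0.025]
contact_force: [0.8, 0.2, -2.1]
finger_gap: 54.2
t 28.3 grasp [538.8 397.3 157.3] jawyaw 78.07 tilt [ 0.02   0.014 -1.   ] F [ 0.8  0.2 -2.1] gap 54.2 q7 0.19
to (538.9, 396.3, 157.2, 78.0) -> [-0.0003, -0.0009, 0.0001] turn 0.1
```

View pics/s35.png

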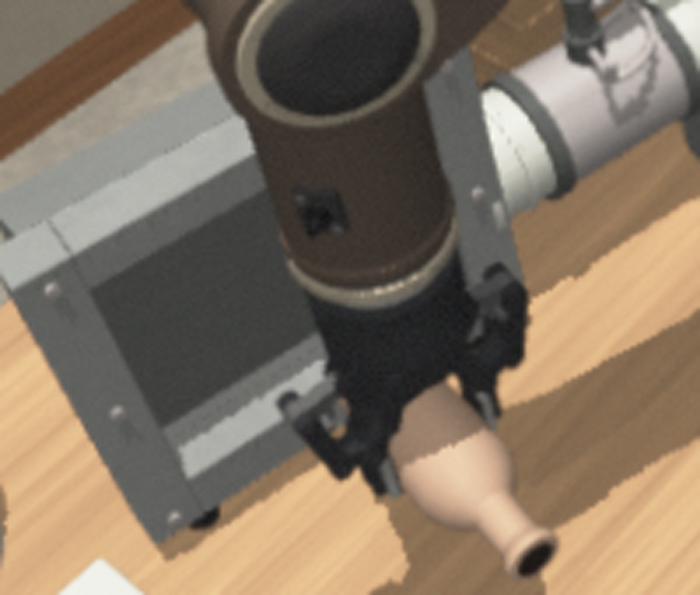

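View pics/t35.png

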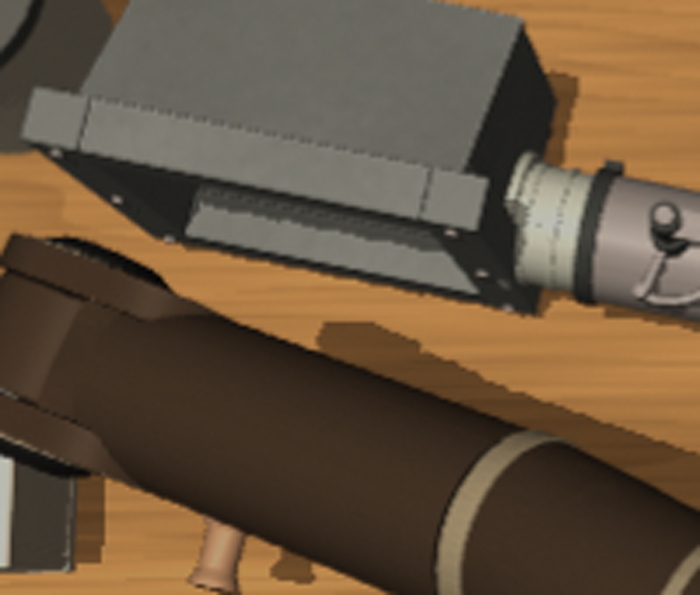

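Run:
```python
from h import *
show()
print('lip tri',tri(np.array([214/3.5+70,581/3.5+120]),np.array([534/3.5+80,556/3.5+230])))
g=np.array([538.8,396.8,155]);y=np.radians(-12.1);ax=-np.array([np.cos(y),np.sin(y),0]);foot=g-64.3*ax
print('foot',foot,'lip',foot+160*ax)
for n,x,yy,c in(('s35',80,230,'side'),('t35',70,120,'top')):
    i=cv2.imread(f'pics/{n}.png');overlay(i,foot,ax,c,x,yy,3.5)
    m=np.array([680,366.3,155]);xh=np.array([.978,-.208,0]);yh=np.array([.208,.978,0])
    q=(P(c,[m+105*yh+[0,0,90],m-105*yh+[0,0,90],m-105*yh-[0,0,90],m+105*yh-[0,0,90]])-[x,yy])*3.5
    cv2.polylines(i,[q.astype(int)],True,(0,0,255),1);cv2.imwrite(f'pics/o{n}.png',i)
```

```text
t 28.4 grasp [539.2 397.  157.2] jawyaw 78.02 tilt [ 0.02   0.014 -1.   ] F [-0.2 -0.7 -2.3] gap 54.0 q7 0.19
lip tri (array([450.22995855, 414.42600529, 147.8461405 ]), array([ 0.2,  0.3, -0.3, -0. ]))
foot [601.67146212 383.32152641 155.        ] lip [445.22614424 416.86049647 155.        ]
```

View pics/os35.png

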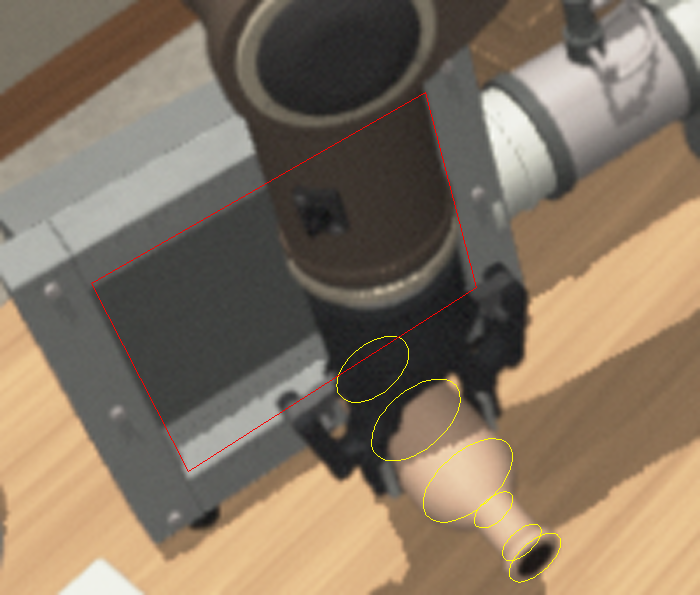

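View pics/ot35.png

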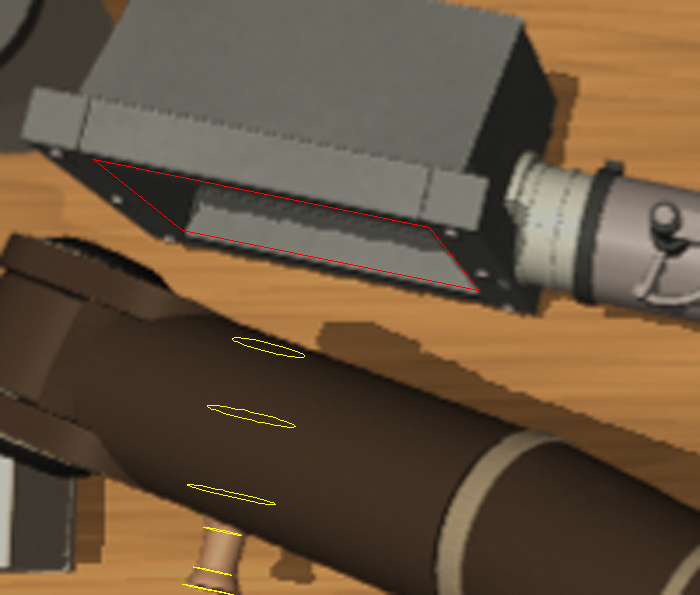

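```bash
python3 -c "
from h import *
shot('s36',185,330,65,70,8.5);shot('t36',110,255,50,50,12,'top')"
```

View pics/s36.png

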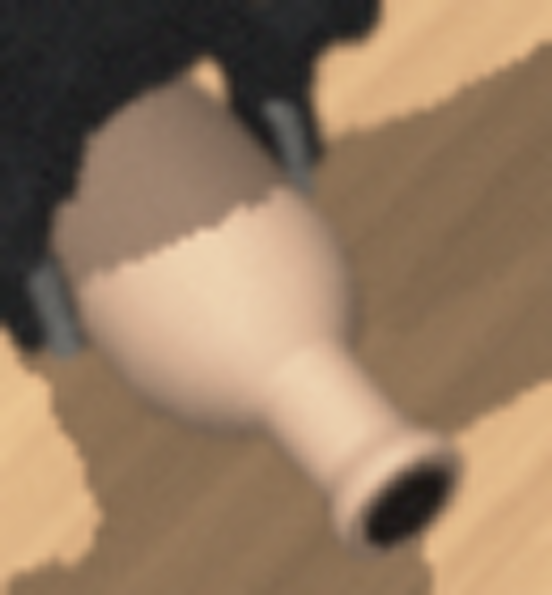

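View pics/t36.png

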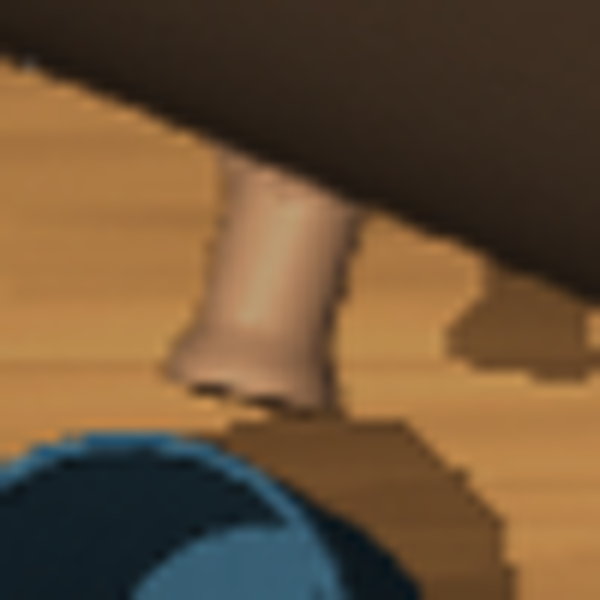

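```bash
cat > fit.py <<'E'
from h import *
S=lambda x,y:np.array([x/8.5+185,y/8.5+330]);T=lambda x,y:np.array([x/12+110,y/12+255])
sp=[S(*p) for p in[(280,430),(300,457),(320,482),(360,365),(380,392),(400,418),(461,462),(440,510),(375,551),(340,525),(332,500),(75,285),(305,195)]]
tp=[T(*p) for p in[(168,372),(336,407),(216,270),(208,310),(358,230),(343,295),(255,407)]]
prof=[(0,23),(46,28),(98,28),(110,23),(122,12),(148,12),(151,15),(154,16),(160,16)]
def sil(cam,foot,ax):
    K=16;m=np.zeros((480*4,640*4),np.uint8) if 0 else np.zeros((480*3,640*3),np.uint8)
    C=[P(cam,circ(foot+h*ax,ax,r)) for h,r in prof]
    for a,b in zip(C,C[1:]):
        hull=cv2.convexHull(((np.r_[a,b]+.5)*3*16).astype(np.int32));cv2.fillConvexPoly(m,hull,255,shift=4)
    return cv2.distanceTransform(m,2,5)-cv2.distanceTransform(255-m,2,5)
def f(p):
    y,t=p[3:];ax=-np.array([np.cos(y)*np.cos(t),np.sin(y)*np.cos(t),np.sin(t)]);foot=p[:3]-160*ax  # t>0: lip lower
    o=[]
    for cam,pts in(('side',sp),('top',tp)):
        D=sil(cam,foot,ax)
        for q in pts:
            x,yy=(q+.5)*3;o.append(cv2.getRectSubPix(D.astype(np.float32),(1,1),(float(x),float(yy)))[0,0]/3)
    return np.array(o)
if __name__=='__main__':
    r=least_squares(f,[446,416,152,np.radians(-12),0.02],x_scale=[1,1,1,.01,.01],diff_step=[1e-3,1e-3,3e-3,.02,.3])
    p=r.x;y,t=p[3:];ax=-np.array([np.cos(y)*np.cos(t),np.sin(y)*np.cos(t),np.sin(t)])
    print('lip',p[:3],'yaw',np.degrees(y),'pitch lipdown',np.degrees(t),'foot',p[:3]-160*ax,r.fun.round(1))
    print('level resid',least_squares(lambda q:f([*q,0.0]),p[:4],x_scale=[1,1,1,.01],diff_step=[1e-3,1e-3,3e-3,.02]).x, np.abs(f([*least_squares(lambda q:f([*q,0.0]),p[:4],x_scale=[1,1,1,.01],diff_step=[1e-3,1e-3,3e-3,.02]).x,0.])).round(1))
E
python3 fit.py
```

```text
lip [448.16787803 414.77735117 153.17172155] yaw -13.543812922698663 pitch lipdown -5.403097901948263 foot [603.02732737 377.47362048 138.10577886] [ 0.7  0.5  0.5  0.9  1.2  1.7  1.1  0.9  0.7  1.1  1.6  1.8  1.4 -0.2
 -0.1  0.6  1.1  0.7  0.2 -0.8]
level resid [ 4.48199643e+02  4.14761734e+02  1.53142898e+02 -2.36738292e-01] [0.5 0.4 0.1 1.4 1.5 1.7 0.9 0.4 0.3 1.1 1.6 0.9 2.4 0.5 0.1 0.9 1.2 0.3
 0.  1.5]
```

```bash
sed -i 's/x,yy=(q+.5)\*3/x,yy=q*3/' fit.py
cat >> fit.py <<'E'
    from scipy.optimize import minimize
    for t0 in(-.05,0,.05):
        g=lambda p:np.sum(np.sqrt(1+f(p*np.array([1,1,1,.01,.01]))**2)-1)
        r=minimize(g,[447,415.5,153,-21,t0*100],method='Nelder-Mead',options=dict(initial_simplex=np.array([447,415.5,153,-21,t0*100])+np.vstack([np.zeros(5),np.diag([5,5,5,4,5])]),maxiter=600))
        print(r.fun,r.x.round(1),f(r.x*np.array([1,1,1,.01,.01])).round(1))
    for t in(-6,-3,0,3,6):
        g=lambda p:np.sum(np.sqrt(1+f(np.r_[p,t]*np.array([1,1,1,.01,.01]))**2)-1)
        r=minimize(g,[447,415.5,153,-21],method='Nelder-Mead',options=dict(initial_simplex=np.array([447,415.5,153,-21])+np.vstack([np.zeros(4),np.diag([5,5,5,4])])))
        print(t,r.fun,r.x.round(1))
E
python3 fit.py
```

```text
lip [447.48682414 415.16693282 151.25341325] yaw -12.257492111183767 pitch lipdown 4.927815197822104 foot [603.26143662 381.32361876 164.99751015] [ 0.7  0.6  0.7  0.9  1.2  1.4  1.5  1.1  1.2  1.3  0.7  1.6  1.9  0.5
  0.7  0.7  0.7  0.4  0.4 -0.5]Traceback (most recent call last):
  File "fit.py", line 24, in <module>
    print('level resid',least_squares(lambda q:f([*q,0.0]),p[:4],x_scale=[1,1,1,.01],diff_step=[1e-3,1e-3,3e-3,.02]).x, np.abs(f([*least_squares(lambda q:f([*q,0.0]),p[:4],x_scale=[1,1,1,.01],diff_step=[1e-3,1e-3,3e-3,.02]).x,0.])).round(1))
                        ~~~~~~~~~~~~~^^^^^^^^^^^^^^^^^^^^^^^^^^^^^^^^^^^^^^^^^^^^^^^^^^^^^^^^^^^^^^^^^^^^^^^^^^^^^^^
    return func(*args, **kwargs)
    result = trf(vector_fun.fun, vector_fun.jac, x0, f0, J0, lb, ub, ftol, xtol,
                 gtol, max_nfev, x_scale, loss_function, tr_solver,
                 tr_options.copy(), verbose, callback=callback_wrapped)
    return trf_no_bounds(
        fun, jac, x0, f0, J0, ftol, xtol, gtol, max_nfev, x_scale,
        loss_function, tr_solver, tr_options, verbose, callback=callback
[... 1012 characters left out ...]
 ~~~~~~^^^^^^^^^^^^^^^^^^^^^^^^^^^^^^
  File "fit.py", line 24, in <lambda>
    print('level resid',least_squares(lambda q:f([*q,0.0]),p[:4],x_scale=[1,1,1,.01],diff_step=[1e-3,1e-3,3e-3,.02]).x, np.abs(f([*least_squares(lambda q:f([*q,0.0]),p[:4],x_scale=[1,1,1,.01],diff_step=[1e-3,1e-3,3e-3,.02]).x,0.])).round(1))
                                               ~^^^^^^^^^^
  File "fit.py", line 16, in f
    D=sil(cam,foot,ax)
  File "fit.py", line 8, in sil
    C=[P(cam,circ(foot+h*ax,ax,r)) for h,r in prof]
       ~^^^^^^^^^^^^^^^^^^^^^^^^^^
  File "h.py", line 5, in P
    m=camera_model(n);R=cv2.Rodrigues(np.array(m['rvec'],float))[0]
ValueError: time passes only in moves, steps and waits
```

```bash
sed -i 's/^from workcell import camera_model/from workcell import camera_model as _cm\n_C={}\ndef camera_model(n):\n    if n not in _C:_C[n]=_cm(n)\n    return _C[n]/' h.py; sed -i '/level resid/d' fit.py; time timeout 500 python3 fit.py
```

```text
lip [447.48682414 415.16693282 151.25341325] yaw -12.257492111183767 pitch lipdown 4.927815197822104 foot [603.26143662 381.32361876 164.99751015] [ 0.7  0.6  0.7  0.9  1.2  1.4  1.5  1.1  1.2  1.3  0.7  1.6  1.9  0.5
  0.7  0.7  0.7  0.4  0.4 -0.5]
7.49204158782959 [448.  414.8 155.1 -22.2  -2.8] [ 0.5  0.3  0.2  1.2  1.5  1.7  1.4  0.7  0.5  0.9  1.2  1.6  1.7  0.3
  0.3  0.7  0.8  0.5  0.4 -0.9]
7.181094646453857 [448.3 414.3 153.1 -19.6   5.2] [ 0.5  0.4  0.2  1.1  1.5  1.7  1.3  0.4  0.5  0.9  0.9  2.1  1.5  0.3
 -0.2  0.7  0.7  0.2  0.4 -1.2]
6.709875106811523 [449.1 414.6 150.4 -22.1  11. ] [ 0.5  0.4  0.4  1.1  1.2  1.4  1.1  0.4  0.6  1.3  1.1  1.   2.3  0.3
 -0.2  0.3  0.6  0.5  0.4 -0.9]
-6 7.645203590393066 [448.4 414.  155.4 -20.3]
-3 7.364850997924805 [448.4 414.7 155.3 -20.5]
0 7.48463773727417 [448.9 414.7 153.7 -20. ]
3 7.259963512420654 [448.4 414.3 153.5 -20.8]
6 7.092533111572266 [448.7 413.9 152.1 -19.4]
real	2m42.181s
user	2m29.252s
sys	0m12.875s
```

```bash
python3 -c "
from h import *
m=camera_model('side');R=cv2.Rodrigues(m['rvec'])[0];c=-R.T@m['tvec'];print('cam',c, 'dir yaw',np.degrees(np.arctan2(397-c[1],539-c[0])))
show()"
```

```text
cam [ 33.24609835 686.43183163 949.66898493] dir yaw -29.78155658907883
t 28.5 grasp [539.2 397.2 157.2] jawyaw 78.02 tilt [ 0.02   0.014 -1.   ] F [-0.5  1.  -2.5] gap 54.1 q7 0.19
```

```bash
python3 -m crank '[[[0,0,0,-7,50],[0,0,0,-14,50],[0,0,0,-22,50],[0,0,0,-30,50],[0,0,0,-38,50],[0,0,0,-46,50],[0,0,0,-54,50],[0,0,0,-60,50]]]' 60; python3 -c "
from h import *
show();shot('s40',130,290,140,110,5.5)"
```

```text
clock: 29.3
position: [536.7, 394.4, 312.0]
eef_rot: [-1.275, 2.845, 0.008]
contact_force: [-0.4, -0.8, -3.1]
finger_gap: 54.1
t 29.3 grasp [539.7 396.6 157.1] jawyaw 138.26 tilt [ 0.02   0.014 -1.   ] F [-0.4 -0.8 -3.1] gap 54.1 q7 1.13
```

View pics/s40.png

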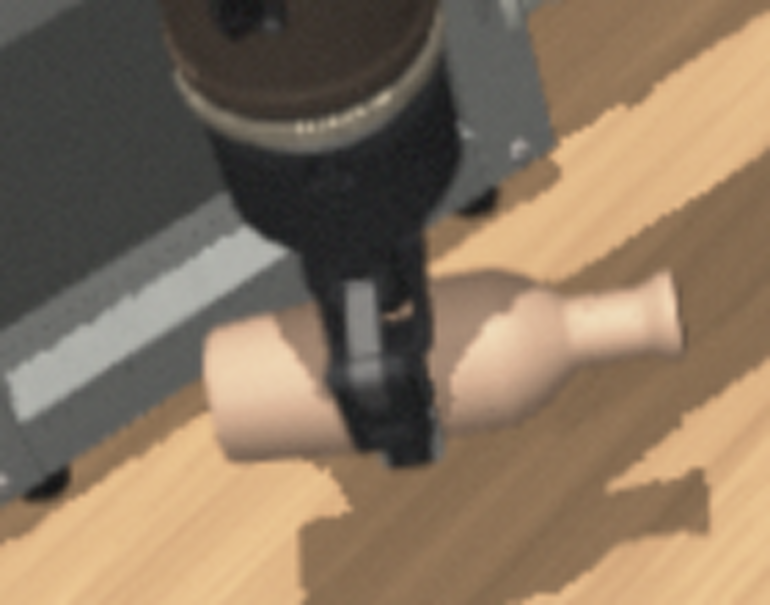

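Run:
```python
from h import *
pc=lambda x,y:np.array([x/5.5+130,y/5.5+290])-.4
g=np.array([539.7,396.6,155])
for yaw in(47.8,48.3,48.8):
    y=np.radians(yaw)
    def f(p,full=False):
        ax=-np.array([np.cos(y)*np.cos(p[3]),np.sin(y)*np.cos(p[3]),np.sin(p[3])]);F=p[:3]
        return np.r_[P('side',F)[0]-pc(219,400),P('side',F+160*ax)[0]-pc(677,313)]
    r=least_squares(f,[580,445,155,0.01],x_scale=[1,1,1,.01]);p=r.x
    print(yaw,p[:3].round(1),'lipdown deg',np.degrees(p[3]).round(2),r.fun.round(2), 'foot-g along', (p[:2]-g[:2])@[np.cos(y),np.sin(y)],'perp',(p[:2]-g[:2])@[-np.sin(y),np.cos(y)])
y=np.radians(48.3);ax=-np.array([np.cos(y),np.sin(y),0]);i=cv2.imread('pics/s40.png');overlay(i,g-64.3*ax,ax,'side',130-.4,290-.4,5.5);cv2.imwrite('pics/os40.png',i)
```

```text
47.8 [583.7 445.6 152.9] lipdown deg -1.39 [-0.  0.  0. -0.] foot-g along 65.83833800947428 perp 0.27367672790488845
48.3 [584.1 445.4 152.3] lipdown deg -0.7 [0. 0. 0. 0.] foot-g along 65.96199494465519 perp -0.6803059120413963
48.8 [584.3 445.3 152. ] lipdown deg -0.0 [-0.  0.  0. -0.] foot-g along 66.03349420333912 perp -1.508430876411
```

View pics/os40.png

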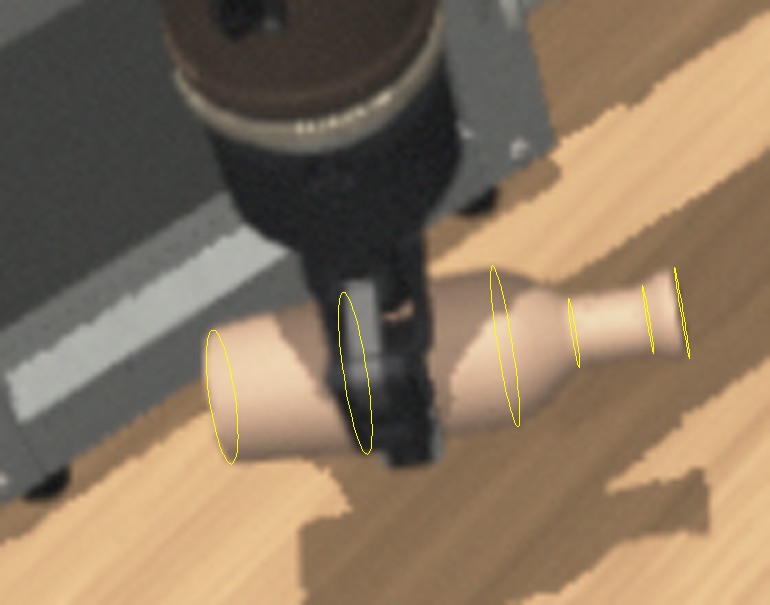

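```bash
python3 -m crank '[[[0,0,0,7,50],[0,0,0,15,50],[0,0,0,23,50],[0,0,0,31,50],[0,0,0,39,50],[0,0,0,47,50],[0,0,0,54,50],[0,0,0,60.2,50]]]' 60; python3 -c "
from h import *
show();to(537.9,396.5,158.5,78)"
```

```text
clock: 30.15
position: [537.0, 394.0, 312.0]
eef_rot: [0.329, 3.106, 0.025]
contact_force: [0.2, -0.4, -3.2]
finger_gap: 54.1
t 30.15 grasp [540.  396.2 157. ] jawyaw 77.9 tilt [ 0.02   0.014 -1.   ] F [ 0.2 -0.4 -3.2] gap 54.1 q7 0.18
to (537.9, 396.5, 158.5, 78) -> [0.0021, -0.0001, -0.0015] turn -0.1
```

```bash
python3 -m crank '[[[0.002,0,-0.0015,-0.1,50],[0.002,0,-0.0015,-0.1,50],[0.002,0,-0.0015,-0.1,50],[0.002,0,-0.0015,-0.1,50],[0.002,0,-0.0015,-0.1,50]]]' 60; python3 -c "
from h import *
show();to(537.9,396.5,158.5,78);shot('s41',0,0,640,480,1);shot('t41',0,0,640,480,1,'top');print(state()['joint_vel'].round(3))"
```

```text
clock: 30.65
position: [535.1, 394.3, 313.3]
eef_rot: [0.326, 3.107, 0.025]
contact_force: [-0.3, 0.7, -2.4]
finger_gap: 54.2
t 30.65 grasp [538.1 396.4 158.3] jawyaw 78.03 tilt [ 0.019  0.014 -1.   ] F [-0.3  0.7 -2.4] gap 54.2 q7 0.18
to (537.9, 396.5, 158.5, 78) -> [0.0002, 0.0, -0.0002] turn 0.0
[-0.002 -0.002  0.002 -0.001 -0.001 -0.    -0.001]
```

View pics/s41.png

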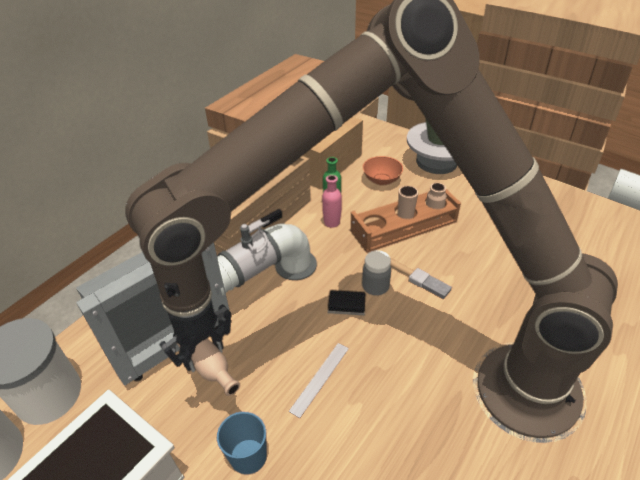

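View pics/t41.png

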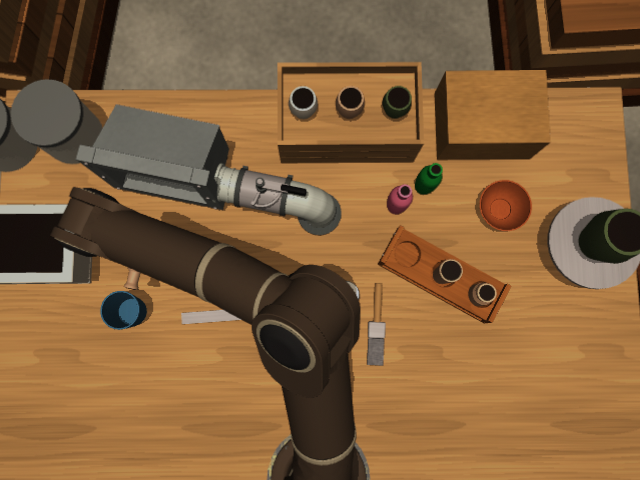

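The side picture shows the vase held in front of the mouth, lip at about (233,387). The damper lies in line with the duct (grip at about (268,216)), and everything else is where it was. Handing in.

```bash
python3 -c "
from workcell import *
print(hand_in())"
```

```text
the job is handed in; nothing more can be done
None
```

The job is handed in at about 31 s of the 67 s allowed. The damper is open, and the arm is holding the bottle vase on its side in front of the hood.

- **Damper:** I turned it anticlockwise until it hit its stop, where the push rose to about 20 N against the 2 N it needs. In the pictures it lies in line with the duct to within about 2°.
- **Laying the vase over:** My first try, tipping it over on the bench, failed because the foot slid; the push reached about 33 N at the wrist there. I then hooked the foot in its own rack hole and tipped the vase over the rim. After that I laid it on the bench and gripped it again at its balance point.
- **Final position:** The foot should be about 80 mm from the middle of the mouth and level to within about 1°, axis about 155 mm up. That is checked to 2–4 mm: the cameras are good to about 2 mm, and the position worked out from the arm and from the pictures differed by up to about 4 mm. The gripper and arm hid the foot in the final pose, so I turned the vase side-on once to check it.
- **One reading that doesn't match:** The finger opening showed about 54 mm on the 56 mm body, but the grip held steady.
- **Everything else:** The last two pictures show everything else that is in view where it started, with nothing touching the vase but the gripper. The arm hides part of each picture.

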